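Test the emergency stop of the edge burnisher and re-arm it

ROBOT

A 7-joint arm with a two-finger parallel gripper is mounted at the origin on a cart in front of the work surface, level with it; the furniture and walls round the work are solid. World frame = base frame: x ahead of the robot, y to its left, z up, the work surface at z = 0. Lengths are in m, angles in rad, forces in N, time in s.
With the tool pointing down it reaches from about 0.4 to 0.875 m from the base axis. Payload 6.5 kg.
Tool frame: the origin (TCP) lies midway between the tips of the shut fingers; the grasp point (between the pads) lies 19 mm behind it; z points along the fingers, y is the direction in which the jaws open and shut (so a half turn about z gives the same grasp; the last joint's range is limited). The gripper opens to 88 mm and grips with 3 to 60 N. Pads are 18 mm wide; open, the fingers measure 123 mm over their backs; the gripper's body (75 mm by 187 mm) begins 45 mm behind the grasp point.
Start: joints at [-1.397, 0.536, -0.004, 1.538, 0.003, 1.067, -0.071], TCP at [0.154, 0.631, 0.239] pointing down, gripper open.
Joint ranges: [-2.7, 2.7], [-0.37, 2.16], [-1.27, 1.26], [0.24, 2.4], [-1.31, 4.45], [0.19, 1.91], [-2.76, 2.76]. Speed limits (rad/s): [2.39, 2.39, 3.14, 3.14, 3.14, 3.14, 3.14].

INTERFACE

Orientations are given as a rotation vector (axis times angle).
In Python, from rig import arm gives the robot as it stands.
- The arm moves only by the tool apply_moves, never from a script. Its argument "deltas" is a list of rows, each an object of numbers: "fingers": the closure, from 0 (fully open) to 1 (shut); "tx", "ty", "tz": the shift along the tool's x, y, z in mm; "wx", "wy", "wz": the turn, a rotation vector about the tool's x, y, z in units of 5 degrees (1.0 is 5 degrees). A call has 1 to 8 rows; each row is the pose to reach, as a shift and turn from the pose commanded when the call began, along the tool's axes at that moment; what a row does not reach only later rows make up. A row lasts 1/12 s, in which the tool goes at most 41.7 mm and 7.16 degrees, less where a joint would pass 70% of its speed; a pose out of reach is approached as far as the arm can. A call with a gripper value outside its range is refused whole. The fingers move at their own pace and stop on an object; "newtons" is the grip in N (left out, the last holds). Time passes only in rows, so rows that repeat a pose let the fingers close. It gives the time, the measured TCP pose, the force and the opening at its end, in the units of the state.
- arm.state(): the state, without advancing time (a new reading comes with each control period).
- arm.grab_frame(name): name is "scene" or "top" or "wrist"; returns a dict with "pixels" (384x512x3 uint8, red, green, blue), "camera_matrix" (3x3 intrinsics, pixels), "R" (3x3) and "t" (3): a world point X has camera coordinates R X + t. Camera axes: x right, y down, z forward; pixel columns grow to the right and rows downward; lengths in m; the calibration is good to about 2 mm. A picture is of the moment at which its call begins. There is no depth.
- arm.close_job(): hands the job in, once; it reports no verdict.
The state is a dict: "clock": time; "joints": joint angles; "joint_velocities": joint speeds; "joint_efforts": joint torques, N m; "position": TCP position; "ee_rot": TCP orientation; "wrist_force": force on the tool from outside, world axes, zero at the start; "moment": the same for the moment, N m; "finger_gap": finger opening in m.
Only numpy, scipy, OpenCV 4.12 (cv2) and the standard library are available. Lean on these libraries where they do the work, as an engineer would, in place of code of your own. Each camera call takes 0.05 s, during which the arm holds its last target.

TASK

Check the emergency stop of the edge-burnishing machine before the shift: push the red three-lobed mushroom button in until it stays down by itself, then twist it clockwise, the way its white arrows point, until it springs back out, and finally press the blue reset button to re-arm the machine. Do it all by gentle pushing with the fingers: do not pinch the red button, do not press the green start button, and leave the loose things round the machine where they stand.

Things in the scene. Friction and masses are not known exactly. Their poses are not given: they have to be found in the camera images.
- stop_top (a point): Middle of the domed top of the red emergency-stop head, on the left part of the control box; moves and turns with the head, z up. The head has three lobes, 120 degrees apart; this frame's +x points along one. Lobes reach 39 mm from the axis; the waist between them 21 mm. With the button out, a black collar (23 mm radius) has its top 45 mm and the box lid 56 mm below this point.
- stop_lobe (a point): Middle of the lobe on the head's +x side, 27 mm from the axis of the head and 20 mm below its top; moves and turns with the head (axes as for stop_top). The lobe is 24 mm wide with a round end and upright flanks 20 mm high, from 10 mm above to 10 mm below this point. The two others are alike.
- stop_press (a joint): How far the red head is pushed in, m: 0 out. Its spring pushes back with 4 N at 0 rising evenly to 11 N at 0.0105, and up to 2 N more near 0.004 while the latch gives way; at 0.0105 it meets a stiff rubber buffer (4 N per mm more; hard stop at 0.0145). Pushed in at least 9 mm it latches, and then stays down at about 0.007 when let go. Only a twist lets it out.
- stop_twist (a joint): How far the red head is twisted clockwise seen from above, rad: 0 at rest, 0.95 at its stop. A spring turns it back to 0 when let go (0.04 N m at rest, 0.14 N m at the stop). If the head is down, the latch lets go between 0.45 and 0.65 rad and the head springs up by 7 mm; twist to about 0.8 to be sure.
- reset_top (a point): Middle of the top of the blue reset push button, 28 mm in diameter, in a black bezel of 44 mm diameter on the right part of the control box. Up is z. It and the green button may stand in either of two places, one behind the other, 75 mm apart.
- reset (a joint): How far the blue button is pressed, m: 0 out, 0.006 fully down; springs back when let go (5 N at the bottom; pressed 4 mm it has switched).
- start_top (a point): Middle of the top of the green start push button, same size as the blue one. Not to be pressed.
- start (a joint): How far the green start button is pressed, m: 0 out, 0.006 fully down.
- machine: Edge burnisher bolted to the bench: grey base plate 190 x 450 mm, with the control box (150 x 205 mm, lid 68 mm above the bench) on its left and a motor with a brown grooved wooden wheel, 160 mm high, on its right. Origin at the bench, under the middle of the plate; x points away from the operator's side, y to the machine's left, where the emergency stop is.
- bone_folder: White bone folder, 150 x 22 x 9 mm, lying in front of the control box; origin at the middle of its underside. Bystander.
- beeswax: Yellow block of beeswax, 38 x 55 x 22 mm, in front of the machine; origin at the middle of its underside. Bystander.
- edge_paint_2: Red bottle with a black cap, 34 mm wide, 72 mm high, standing behind the control box; origin at the middle of its underside. Bystander.
- edge_paint_1: Dark brown bottle with a white cap, 34 mm wide, 72 mm high, standing behind the control box; origin at the middle of its underside. Bystander.

How it is judged:
On the way, in this order (a step that is already met when the one before it is completed fails the run):
1. the red button is pushed in and stays down by itself, no longer touched (value of joint stop_press above 0.005 m and contact force between the fingers and stop_twist below 0.3 N), for 0.1 s.
2. the red button has been twisted free and has sprung out again (value of joint stop_press below 0.002 m), for 0.1 s.
3. the blue reset button is pressed (value of joint reset above 0.0035 m), for 0.05 s.
At the end, for the whole second after the job is handed in: The red button is out (within 1.5 mm) and turned back to rest (within 0.1 rad), and the blue and the green button are out (within 1 mm) (value of joint stop_press below 0.0015 m and value of joint stop_twist below 0.1 rad and value of joint each of reset, start below 0.001 m); the robot touches nothing.
It fails at once if the green start button is pressed (more than 2.5 mm) (value of joint start above 0.0025 m).
It fails at once if the red button is pinched or struck (more than 38 N on it) (contact force between the fingers and stop_twist above 38 N).
It fails at once if a bystander is moved or lifted (more than 20 mm) (distance of any of bone_folder, beeswax, edge_paint_2, edge_paint_1 from where it was at the start of the episode above 0.02 m).
It also fails if it takes over 67 s, if anything falls off the work surface, if the arm or the gripper's body presses on something with over 40 N, if the wrist force passes 120 N, or if a joint passes its speed limit or range.

## Working session

There is one attempt and no reset: what is moved stays moved. The work goes in short steps, Python scripts to look and compute and a tool call to move; the robot and the scene stay as the last step left them, time stands still between calls to the robot, and variables do not carry over. Pictures are saved under pics/ and viewed, and the job is handed in when it is done.

Besides the shell and the picture viewer there is one more tool, called after ">>>" in YAML: its name, and indented under it one key for each argument. apply_moves: Moves the arm, as the interface text tells. Its arguments: {"type":"object","properties":{"deltas":{"type":"array"},"newtons":{"type":"number"}},"required":["deltas"]}

```bash
mkdir -p pics; ls; python3 - <<'E'
from rig import arm
import cv2,pickle
s=arm.state();print(s)
d={}
for n in ["scene","top","wrist"]:
    f=arm.grab_frame(n);d[n]=f
    cv2.imwrite(f"pics/{n}0.png",f["pixels"][:,:,::-1])
    print(n,f["camera_matrix"],f["R"],f["t"])
pickle.dump(d,open("f0.pkl","wb"))
E
```

```text
pics
{'clock': 0.0, 'joints': array([-1.39717257,  0.53716295, -0.00442996,  1.53879515,  0.00262954,
        1.06728846, -0.07125735]), 'joint_velocities': array([ 9.93368529e-05, -1.20010344e-03, -1.45729130e-03, -1.00299228e-03,
        5.59262002e-04, -1.17236102e-03,  8.13086031e-04]), 'joint_efforts': array([ 3.14651979e-04, -5.70985794e+01,  9.91251580e-01, -2.51594388e+01,
       -5.61497896e-02,  1.81465794e-02,  1.70482713e-04]), 'position': array([0.15428663, 0.63083331, 0.23787165]), 'ee_rot': array([-3.75773392e-01, -3.11899083e+00,  2.58844308e-03]), 'wrist_force': array([-0.34657424,  0.47698736, -0.98259651]), 'moment': array([0.00153136, 0.00440718, 0.00224288]), 'finger_gap': 0.08788558201583808}
scene [[411.12786475   0.         264.30793692]
 [  0.         411.12786475 192.20738905]
 [  0.           0.           1.        ]] [[-0.81471086 -0.57970818  0.01358814]
 [-0.42632756  0.58293985 -0.69168342]
 [ 0.39305347 -0.56931499 -0.722073  ]] [0.2241508  0.46319672 0.55594271]
top [[362.51377299   0.         250.35340471]
 [  0.         362.51377299 186.70485569]
 [  0.           0.           1.        ]] [[ 0.19368482 -0.98106173  0.00201705]
 [-0.9591978  -0.18979922 -0.20956106]
 [ 0.20597518  0.03865405 -0.97779348]] [-0.37194034  0.47162721  0.85144792]
wrist [[285.4251476    0.         257.50885598]
 [  0.         285.4251476  192.71246284]
 [  0.           0.           1.        ]] [[ 0.23742664  0.97140448 -0.00138948]
 [ 0.93453015 -0.22802314  0.27323773]
 [ 0.26510752 -0.06617243 -0.96194554]] [-0.64966997 -0.03599485  0.38751135]
```

View pics/scene0.png

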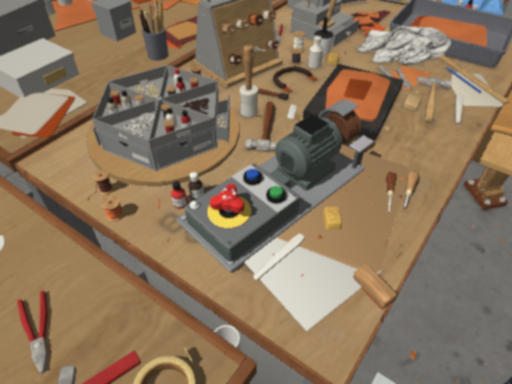

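View pics/top0.png

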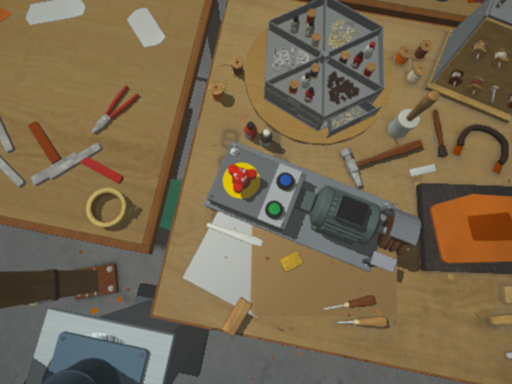

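View pics/wrist0.png

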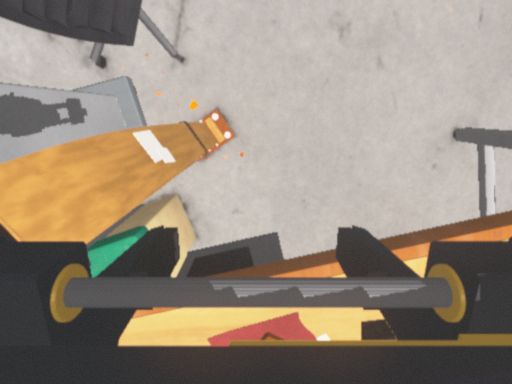

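```bash
cat > h.py <<'E'
import numpy as np,cv2,pickle
def ray(f,u,v):
    K,R,t=f["camera_matrix"],f["R"],f["t"]
    d=R.T@np.linalg.solve(K,[u,v,1.]); return -R.T@t,d/np.linalg.norm(d)
def onz(f,u,v,z):
    c,d=ray(f,u,v); return c+d*(z-c[2])/d[2]
def two(rs):
    A=0;b=0
    for c,d in rs:
        P=np.eye(3)-np.outer(d,d);A=A+P;b=b+P@c
    X=np.linalg.solve(A,b); return X,[np.linalg.norm((np.eye(3)-np.outer(d,d))@(X-c)) for c,d in rs]
def proj(f,X):
    p=f["camera_matrix"]@(f["R"]@X+f["t"]);return p[:2]/p[2]
def crop(f,u,v,w,h,k,name):
    im=f["pixels"][v-h:v+h,u-w:u+w,::-1]
    cv2.imwrite(name,cv2.resize(im,None,fx=k,fy=k,interpolation=cv2.INTER_CUBIC))
def blobs(f,lo,hi,minA=15):
    hsv=cv2.cvtColor(f["pixels"],cv2.COLOR_RGB2HSV)
    m=cv2.inRange(hsv,np.array(lo),np.array(hi))
    n,l,s,c=cv2.connectedComponentsWithStats(m)
    return m,[(s[i].tolist(),c[i].round(1).tolist()) for i in range(1,n) if s[i][4]>minA]
E
python3 - <<'E'
from h import *
d=pickle.load(open("f0.pkl","rb"))
crop(d["scene"],245,195,60,45,6,"pics/sc1.png")
crop(d["top"],260,190,60,45,6,"pics/tc1.png")
for n in ["scene","top"]:
    f=d[n]
    for nm,lo,hi in [("blue",(105,120,60),(125,255,255)),("green",(60,120,50),(90,255,255)),("yellow",(20,170,150),(32,255,255)),("red",(0,180,100),(6,255,255)),("red2",(174,180,100),(180,255,255))]:
        print(n,nm,[b for b in blobs(f,lo,hi)[1] if 170<b[1][0]<330 and 120<b[1][1]<280])
E
```

```text
scene blue [([245, 170, 15, 10, 115], [251.7, 174.4])]
scene green [([269, 187, 14, 12, 125], [275.6, 192.3])]
scene yellow []
scene red [([211, 185, 33, 28, 436], [227.7, 201.5]), ([173, 190, 9, 8, 49], [176.5, 193.6])]
scene red2 []
top blue [([280, 174, 12, 12, 114], [285.4, 179.6])]
top green [([161, 181, 20, 45, 344], [170.3, 203.7]), ([268, 203, 12, 12, 111], [273.8, 208.4])]
top yellow [([235, 163, 20, 7, 81], [244.5, 165.7]), ([223, 169, 19, 29, 223], [229.7, 184.9]), ([280, 252, 22, 19, 256], [290.7, 261.0])]
top red [([245, 126, 4, 8, 17], [246.5, 129.6]), ([228, 165, 28, 27, 276], [239.9, 176.5])]
top red2 []
```

```bash
sleep 1
```

```text
(no output)
```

View pics/sc1.png

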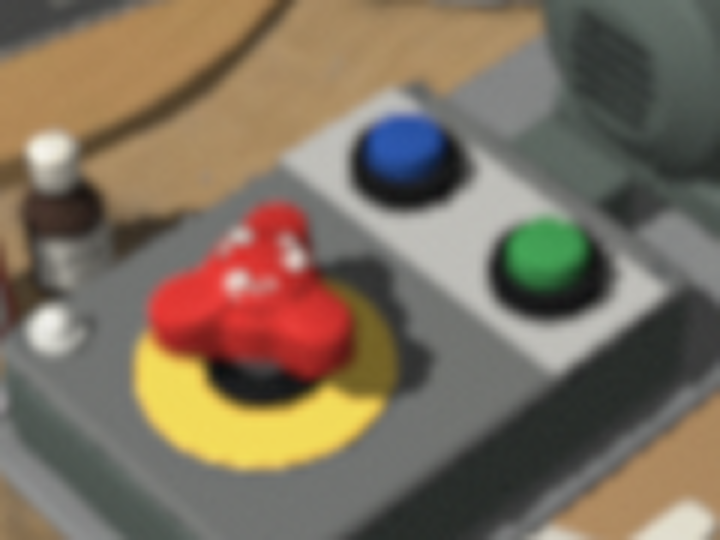

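View pics/tc1.png

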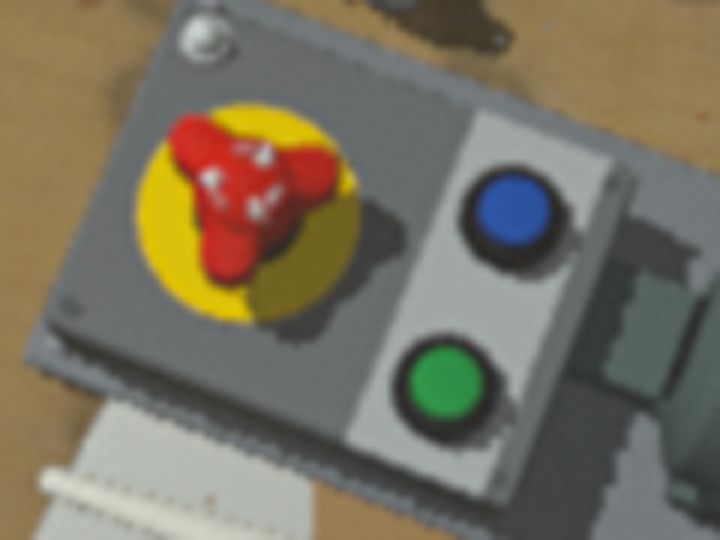

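```bash
python3 - <<'E'
from h import *
d=pickle.load(open("f0.pkl","rb"));T=d["top"];S=d["scene"]
np.set_printoptions(precision=4,suppress=True)
o=2.5/6
print("blue",two([ray(T,285.4,179.6),ray(S,251.9,169.5+4.2)]),onz(T,285.4,179.6,.085))
print("green",two([ray(T,273.8,208.4),ray(S,275.6,191.5)]),onz(T,273.8,208.4,.085))
c=onz(T,200+248.5/6-o*0,145+213.5/6,.069);print("yellow centre top",c)
c2=onz(S,185+266/6,150+372/6,.069);print("scene yellow",c2)
# red silhouette from top, lobes at z .112
m,_=blobs(T,(0,150,80),(8,255,255)); n,l,s,cc=cv2.connectedComponentsWithStats(m)
i=[k for k in range(1,n) if 225<cc[k][0]<255 and 165<cc[k][1]<190 and s[k][4]>100]
print(i,[s[k] for k in i])
mm=(l==i[0]).astype(np.uint8); cs,_=cv2.findContours(mm,cv2.RETR_EXTERNAL,cv2.CHAIN_APPROX_NONE)
P=np.array([onz(T,*p,.108) for p in cs[0][:,0]])[:,:2]
for C in [c[:2],c2[:2]]:
    r=P-C;a=np.degrees(np.arctan2(r[:,1],r[:,0]));R=np.hypot(*r.T)
    for b in range(-180,180,15):
        k=(a>=b)&(a<b+15); print(b,R[k].max().round(4) if k.any() else None,end="; ")
    print()
for u,v in [(190,137),(322,170),(230,268)]:
    p=onz(T,200+u/6,145+v/6,.112);r=p[:2]-c[:2];print(p,np.hypot(*r),np.degrees(np.arctan2(r[1],r[0])))
# lid corners
for u,v in [(180,0),(50,325),(500,500),(625,170)]:
    print("lid",onz(T,200+u/6,145+v/6,.068))
E
```

```text
blue (array([ 0.5615, -0.3537,  0.0849]), [np.float64(0.0005819901760621266), np.float64(0.0005819901760620401)]) [ 0.5609 -0.354   0.085 ]
green (array([ 0.4874, -0.3389,  0.0856]), [np.float64(0.0006344062300955795), np.float64(0.000634406230095557)]) [ 0.4869 -0.3392  0.085 ]
yellow centre top [ 0.5416 -0.2498  0.069 ]
scene yellow [ 0.5411 -0.2461  0.069 ]
[12] [array([228, 164,  28,  28, 347], dtype=int32)]
-180 0.0342; -165 0.0268; -150 0.0186; -135 0.0188; -120 0.0172; -105 0.0239; -90 0.0304; -75 0.0339; -60 0.0356; -45 0.0285; -30 0.0215; -15 0.0095; 0 0.014; 15 0.0219; 30 0.0344; 45 0.0391; 60 0.0389; 75 0.0284; 90 0.0189; 105 0.0195; 120 0.0212; 135 0.0237; 150 0.0333; 165 0.0358; 
-180 0.0344; -165 0.0319; -150 0.0237; -135 0.0215; -120 0.0217; -105 0.0275; -90 0.0341; -75 0.0382; -60 0.039; -45 0.0276; -30 0.0108; -15 0.0143; 0 0.0212; 15 0.0243; 30 0.0369; 45 0.0362; 60 0.0359; 75 0.0218; 90 0.0152; 105 0.0153; 120 0.0169; 135 0.0181; 150 0.0275; 165 0.0349; 
[ 0.5576 -0.2242  0.112 ] 0.030134649373863252 57.965956795837066
[ 0.5546 -0.2773  0.112 ] 0.03039191344558233 -64.75726979432645
[ 0.5096 -0.25    0.112 ] 0.03208073908540008 -179.62624492160643
lid [ 0.6258 -0.2036  0.068 ]
lid [ 0.4811 -0.1804  0.068 ]
lid [ 0.4469 -0.3707  0.068 ]
lid [ 0.5897 -0.3974  0.068 ]
```

```bash
cat >> h.py <<'E'
from scipy.spatial.transform import Rotation as Ro
def pose():
    from rig import arm
    s=arm.state(); return s,np.array(s["position"]),Ro.from_rotvec(s["ee_rot"])
def yawrot(deg): # tool down, tool y at world angle deg
    a=np.radians(deg);y=np.array([np.cos(a),np.sin(a),0]);z=np.array([0,0,-1.])
    return Ro.from_matrix(np.c_[np.cross(y,z),y,z])
def delta(p,R,X,Y):
    return np.r_[R.inv().apply(np.array(X)-p)*1000, np.degrees((R.inv()*Y).as_rotvec())/5].round(2)
E
python3 - <<'E'
from h import *
np.set_printoptions(precision=3,suppress=True)
d=pickle.load(open("f0.pkl","rb"))
s,p,R=pose()
for X in [(.154,.631,.24),(.4,.4,.2),(.5,.05,.2),(.54,-.25,.2),(0,0,0)]:
    print(X,proj(d["top"],np.array(X)),proj(d["scene"],np.array(X)))
print(R.as_matrix())
print(delta(p,R,(.36,.40,.27),yawrot(40)))
E
```

```text
(0.154, 0.631, 0.24) [-267.205  269.592] [-1028.03   3127.946]
(0.4, 0.4, 0.2) [-79.815 172.332] [-134.614  659.372]
(0.5, 0.05, 0.2) [ 96.093 158.414] [115.72  292.114]
(0.54, -0.25, 0.2) [239.977 167.177] [227.736 164.789]
(0, 0, 0) [ 91.996 387.506] [430.071 534.748]
[[-0.971  0.237 -0.   ]
 [ 0.237  0.971 -0.001]
 [-0.    -0.001 -1.   ]]
[-254.69 -175.56  -31.7    -0.01    0.01    7.25]
```

>>> apply_moves:
  deltas:
    - {"tx": -32,"ty": -22,"tz": -4,"wz": 0.9,"fingers": 1}
    - {"tx": -64,"ty": -44,"tz": -8,"wz": 1.8,"fingers": 1}
    - {"tx": -96,"ty": -66,"tz": -12,"wz": 2.7,"fingers": 1}
    - {"tx": -128,"ty": -88,"tz": -16,"wz": 3.6,"fingers": 1}
    - {"tx": -160,"ty": -110,"tz": -20,"wz": 4.5,"fingers": 1}
    - {"tx": -192,"ty": -132,"tz": -24,"wz": 5.4,"fingers": 1}
    - {"tx": -224,"ty": -154,"tz": -28,"wz": 6.3,"fingers": 1}
    - {"tx": -255,"ty": -176,"tz": -32,"wz": 7.2,"fingers": 1}
  newtons: 20

```text
schema error: expected keys fingers, tx, ty, tz, wx, wy, wz
```

```bash
python3 - <<'E'
from h import *
s,p,R=pose();print(p,s["joints"].round(2),s["wrist_force"],s["finger_gap"])
print(delta(p,R,(.5,.08,.24),yawrot(10)))
E
```

```text
[0.15426865 0.63096463 0.23804732] [-1.4   0.54 -0.    1.54  0.    1.07 -0.07] [0.16967592 0.32546228 0.10955034] 0.08815914216496537
[-4.6665e+02 -4.5314e+02 -1.3300e+00 -1.0000e-02  1.0000e-02  1.3250e+01]
```

All seven keys are needed in each row.

>>> apply_moves:
  deltas:
    - {"tx": -32,"ty": -22,"tz": -4,"wx": 0,"wy": 0,"wz": 0.9,"fingers": 1}
    - {"tx": -64,"ty": -44,"tz": -8,"wx": 0,"wy": 0,"wz": 1.8,"fingers": 1}
    - {"tx": -96,"ty": -66,"tz": -12,"wx": 0,"wy": 0,"wz": 2.7,"fingers": 1}
    - {"tx": -128,"ty": -88,"tz": -16,"wx": 0,"wy": 0,"wz": 3.6,"fingers": 1}
    - {"tx": -160,"ty": -110,"tz": -20,"wx": 0,"wy": 0,"wz": 4.5,"fingers": 1}
    - {"tx": -192,"ty": -132,"tz": -24,"wx": 0,"wy": 0,"wz": 5.4,"fingers": 1}
    - {"tx": -224,"ty": -154,"tz": -28,"wx": 0,"wy": 0,"wz": 6.3,"fingers": 1}
    - {"tx": -255,"ty": -176,"tz": -32,"wx": 0,"wy": 0,"wz": 7.2,"fingers": 1}
  newtons: 20

```text
clock: 0.82
position: [0.3613, 0.3981, 0.2709]
ee_rot: [-1.327, -2.848, 0.0]
wrist_force: [0.8, 0.4, -0.5]
finger_gap: 0.0368
```

```bash
python3 - <<'E'
from h import *
s,p,R=pose();print(p,s["joints"].round(2),s["wrist_force"],s["finger_gap"])
print(delta(p,R,(.5,.08,.26),yawrot(10)))
E
```

```text
[0.361291   0.39806209 0.27086534] [-1.09  0.31  0.21  1.81 -0.07  1.03 -0.15] [ 0.83006269  0.36344219 -0.51575753] 0.03676322663590192
[-332.76  -98.36   10.87   -0.      0.      6.01]
```

>>> apply_moves:
  deltas:
    - {"tx": -40,"ty": -12,"tz": 1,"wx": 0,"wy": 0,"wz": 0.8,"fingers": 1}
    - {"tx": -80,"ty": -24,"tz": 2,"wx": 0,"wy": 0,"wz": 1.5,"fingers": 1}
    - {"tx": -120,"ty": -36,"tz": 4,"wx": 0,"wy": 0,"wz": 2.2,"fingers": 1}
    - {"tx": -160,"ty": -48,"tz": 5,"wx": 0,"wy": 0,"wz": 3,"fingers": 1}
    - {"tx": -200,"ty": -60,"tz": 6,"wx": 0,"wy": 0,"wz": 3.7,"fingers": 1}
    - {"tx": -240,"ty": -72,"tz": 8,"wx": 0,"wy": 0,"wz": 4.5,"fingers": 1}
    - {"tx": -280,"ty": -84,"tz": 10,"wx": 0,"wy": 0,"wz": 5.2,"fingers": 1}
    - {"tx": -320,"ty": -96,"tz": 11,"wx": 0,"wy": 0,"wz": 6,"fingers": 1}

```text
clock: 1.48
position: [0.4936, 0.0926, 0.2597]
ee_rot: [-2.017, -2.408, -0.0]
wrist_force: [1.1, 0.5, -0.9]
finger_gap: 0.0001
```

```bash
python3 - <<'E'
from h import *
s,p,R=pose();print(p,s["joints"].round(2),s["wrist_force"],s["finger_gap"])
print(delta(p,R,(.541,-.25,.2),yawrot(-2)))
E
```

```text
[0.49364253 0.09261019 0.25967719] [-0.67  0.27  0.47  1.92 -0.15  0.98  0.05] [ 1.13335402  0.5144964  -0.8979052 ] 0.00014475541294437476
[-345.62  -13.5    59.58   -0.     -0.      2.42]
```

>>> apply_moves:
  deltas:
    - {"tx": -40,"ty": -2,"tz": 4,"wx": 0,"wy": 0,"wz": 0.3,"fingers": 1}
    - {"tx": -80,"ty": -4,"tz": 8,"wx": 0,"wy": 0,"wz": 0.6,"fingers": 1}
    - {"tx": -120,"ty": -5,"tz": 12,"wx": 0,"wy": 0,"wz": 0.9,"fingers": 1}
    - {"tx": -160,"ty": -6,"tz": 16,"wx": 0,"wy": 0,"wz": 1.2,"fingers": 1}
    - {"tx": -200,"ty": -8,"tz": 20,"wx": 0,"wy": 0,"wz": 1.5,"fingers": 1}
    - {"tx": -240,"ty": -10,"tz": 24,"wx": 0,"wy": 0,"wz": 1.8,"fingers": 1}
    - {"tx": -275,"ty": -12,"tz": 28,"wx": 0,"wy": 0,"wz": 2.1,"fingers": 1}
    - {"tx": -295,"ty": -13,"tz": 30,"wx": 0,"wy": 0,"wz": 2.4,"fingers": 1}

```text
clock: 2.15
position: [0.5324, -0.2028, 0.2294]
ee_rot: [2.26, 2.18, -0.003]
wrist_force: [-0.6, 0.9, 1.1]
finger_gap: -0.0001
```

```bash
python3 - <<'E'
from h import *
from rig import arm
s,p,R=pose();print(p,s["joints"].round(2),s["wrist_force"],s["finger_gap"])
for n in ["wrist","scene","top"]:
    f=arm.grab_frame(n); pickle.dump(f,open(n+"1.pkl","wb")); cv2.imwrite(f"pics/{n}2.png",f["pixels"][:,:,::-1])
E
```

```text
[ 0.53237482 -0.20282897  0.22941872] [-0.16  0.46  0.59  1.79 -0.3   0.98  0.51] [-0.60733438  0.87794813  1.11182574] -0.00012734809950738616
```

View pics/wrist2.png

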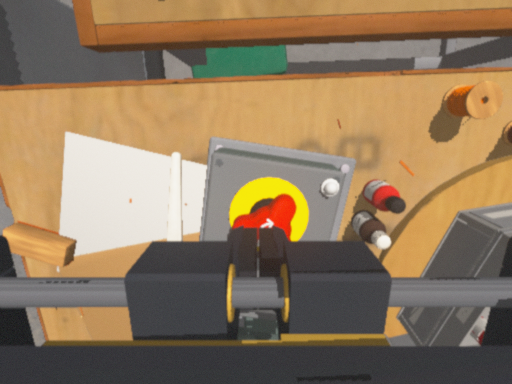

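View pics/scene2.png

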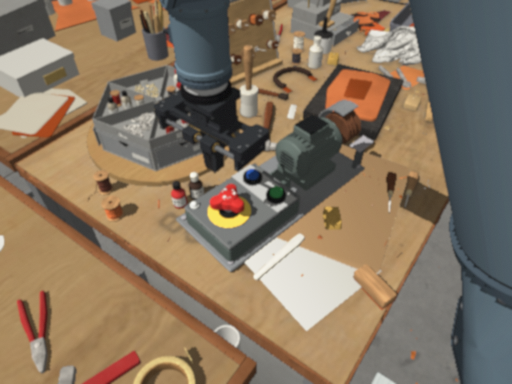

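View pics/top2.png

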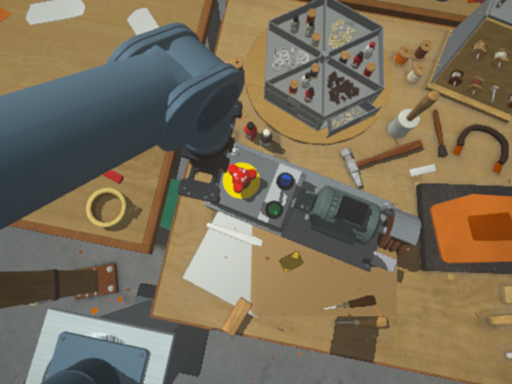

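```bash
python3 - <<'E'
from h import *
f=pickle.load(open("wrist1.pkl","rb"));S=pickle.load(open("scene1.pkl","rb"))
s,p,R=pose()
print("tcp wrist",proj(f,p),"scene",proj(S,p), "cam",-f["R"].T@f["t"])
for off in [(0,.0175,0),(0,-.0175,0),(.009,0,0),(-.009,0,0),(0,0.0175,-.045),(0,0,-.064)]:
    X=p+R.apply(off);print(off,proj(f,X).round(1),proj(S,X).round(1))
crop(f,257,240,100,75,4,"pics/w3.png");crop(S,225,150,66,50,6,"pics/s3.png")
E
```

```text
tcp wrist [259.39425064 240.04531904] scene [211.93582957 169.77097238] cam [ 0.5341599  -0.13147596  0.37304046]
(0, 0.0175, 0) [291.2 240. ] [204.5 165.6]
(0, -0.0175, 0) [227.6 240.1] [219.5 174.1]
(0.009, 0, 0) [259.4 224.8] [208.4 172.6]
(-0.009, 0, 0) [259.4 254.8] [215.4 167. ]
(0, 0.0175, -0.045) [304.1 289. ] [202.  145.7]
(0, 0, -0.064) [260.6 323.2] [208.8 140.9]
```

View pics/w3.png

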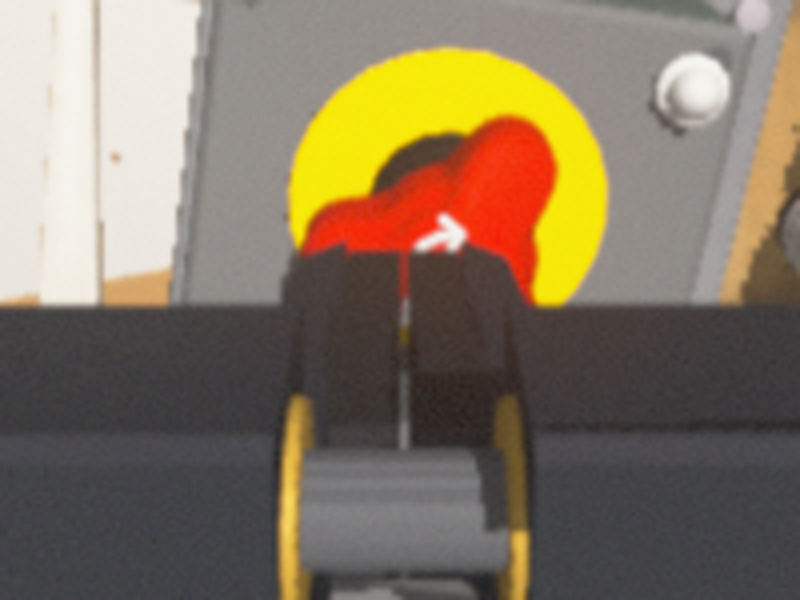

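View pics/s3.png

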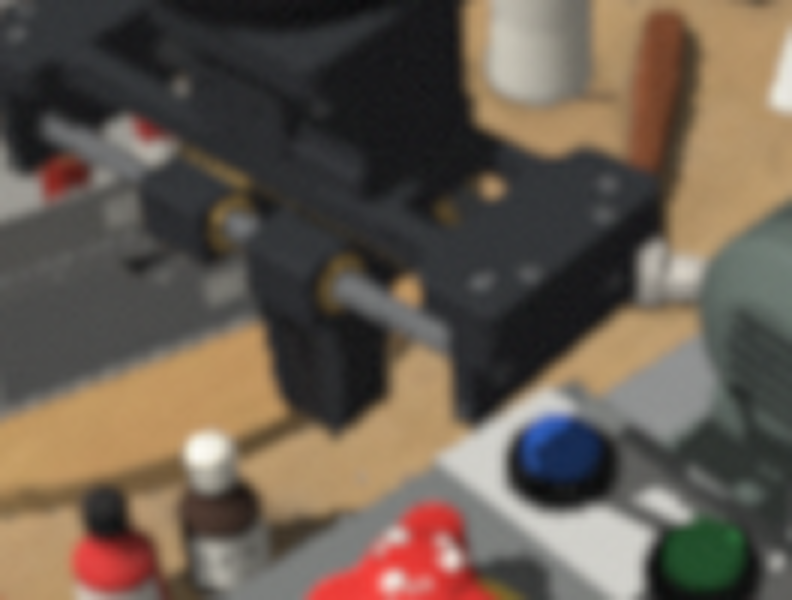

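```bash
python3 - <<'E'
from h import *
f=pickle.load(open("wrist1.pkl","rb"))
m,b=blobs(f,(24,180,180),(33,255,255));b=[x for x in b if 220<x[1][0]<320]
print(b)
mm=cv2.inRange(cv2.cvtColor(f["pixels"],cv2.COLOR_RGB2HSV),np.array((24,180,180)),np.array((33,255,255)))
mm[240:]=0;mm[:,:220]=0;mm[:,320:]=0
P=[]
for r in range(175,240):
    xs=np.flatnonzero(mm[r])
    if len(xs)>3:
        P+= [onz(f,xs[0]-.0,r,.069)[:2],onz(f,xs[-1],r,.069)[:2]]
P=np.array(P)
A=np.c_[2*P,np.ones(len(P))];x=np.linalg.lstsq(A,(P**2).sum(1),rcond=None)[0]
r=np.sqrt(x[2]+x[0]**2+x[1]**2);print("disc",x[:2],r,np.abs(np.hypot(*(P-x[:2]).T)-r).max())
s,p,R=pose();print(p,s["wrist_force"]);print(delta(p,R,(.541,-.25,.145),yawrot(-2)))
E
```

```text
[([229, 178, 80, 63, 1916], [270.4, 201.0])]
disc [ 0.54203517 -0.24339093] 0.042880849521252574 0.011546114358563037
[ 0.53261255 -0.19972428  0.22934454] [-0.23425949  1.05470981 -0.4336273 ]
[-4.991e+01  1.014e+01  8.437e+01 -1.000e-02  1.000e-02  2.000e-02]
```

```bash
python3 - <<'E'
from h import *
from rig import arm
f=arm.grab_frame("wrist")
s,p,R=pose();print(p,s["wrist_force"],s["clock"])
mm=cv2.inRange(cv2.cvtColor(f["pixels"],cv2.COLOR_RGB2HSV),np.array((24,180,180)),np.array((33,255,255)))
mm[236:]=0;mm[:,:220]=0;mm[:,320:]=0
cs,_=cv2.findContours(mm,cv2.RETR_EXTERNAL,cv2.CHAIN_APPROX_NONE)
h=cv2.convexHull(np.vstack(cs))[:,0]
h=h[h[:,1]<232]
P=np.array([onz(f,*q,.069)[:2] for q in h])
for it in range(3):
    A=np.c_[2*P,np.ones(len(P))];x=np.linalg.lstsq(A,(P**2).sum(1),rcond=None)[0]
    r=np.sqrt(x[2]+x[0]**2+x[1]**2);e=np.abs(np.hypot(*(P-x[:2]).T)-r);print(x[:2],r,e.max(),len(P));P=P[e<.001+0*e]
E
```

```text
[ 0.53298036 -0.19776973  0.22940102] [-0.51899144  0.29222598 -0.28965324] 2.35
[ 0.54218908 -0.24616377] 0.04471329990567902 0.00047763703639249616 24
[ 0.54218908 -0.24616377] 0.04471329990567902 0.00047763703639249616 24
[ 0.54218908 -0.24616377] 0.04471329990567902 0.00047763703639249616 24
```

```bash
python3 - <<'E'
from h import *
d=pickle.load(open("f0.pkl","rb"))
def fit(f,lo,hi,box,z):
    m=cv2.inRange(cv2.cvtColor(f["pixels"],cv2.COLOR_RGB2HSV),np.array(lo),np.array(hi))
    k=np.zeros_like(m);x0,y0,x1,y1=box;k[y0:y1,x0:x1]=m[y0:y1,x0:x1]
    cs,_=cv2.findContours(k,cv2.RETR_EXTERNAL,cv2.CHAIN_APPROX_NONE)
    h=np.unique(np.vstack(cs)[:,0],axis=0)
    h=cv2.convexHull(h)[:,0]
    P=np.array([onz(f,*q,z)[:2] for q in h])
    for it in range(4):
        A=np.c_[2*P,np.ones(len(P))];x=np.linalg.lstsq(A,(P**2).sum(1),rcond=None)[0]
        r=np.sqrt(x[2]+x[0]**2+x[1]**2);e=np.abs(np.hypot(*(P-x[:2]).T)-r);print(x[:2].round(4),r.round(4),e.max().round(4),len(P));P=P[e<max(.0015,e.max()*.7)]
print("top");fit(d["top"],(20,150,80),(33,255,255),(215,155,265,205),.069)
print("scene");fit(d["scene"],(20,130,80),(33,255,255),(200,180,260,235),.069)
E
```

```text
top
[ 0.5428 -0.2481] 0.0445 0.0007 26
[ 0.5428 -0.2481] 0.0445 0.0007 26
[ 0.5428 -0.2481] 0.0445 0.0007 26
[ 0.5428 -0.2481] 0.0445 0.0007 26
scene
[ 0.5442 -0.2489] 0.0449 0.0011 18
[ 0.5442 -0.2489] 0.0449 0.0011 18
[ 0.5442 -0.2489] 0.0449 0.0011 18
[ 0.5442 -0.2489] 0.0449 0.0011 18
```

```bash
python3 - <<'E'
from h import *
s,p,R=pose();print(p,s["joints"].round(2));print(delta(p,R,(.5428,-.248,.14),yawrot(-2)))
E
```

```text
[ 0.53298036 -0.19776973  0.22940102] [-0.16  0.46  0.58  1.79 -0.3   0.98  0.51]
[-4.996e+01  1.142e+01  8.937e+01 -1.000e-02 -1.000e-02  5.000e-02]
```

>>> apply_moves:
  deltas:
    - {"tx": -17,"ty": 4,"tz": 20,"wx": 0,"wy": 0,"wz": 0,"fingers": 1}
    - {"tx": -34,"ty": 8,"tz": 40,"wx": 0,"wy": 0,"wz": 0,"fingers": 1}
    - {"tx": -50,"ty": 11.4,"tz": 60,"wx": 0,"wy": 0,"wz": 0,"fingers": 1}
    - {"tx": -50,"ty": 11.4,"tz": 75,"wx": 0,"wy": 0,"wz": 0,"fingers": 1}
    - {"tx": -50,"ty": 11.4,"tz": 85,"wx": 0,"wy": 0,"wz": 0,"fingers": 1}
    - {"tx": -50,"ty": 11.4,"tz": 90,"wx": 0,"wy": 0,"wz": 0,"fingers": 1}
    - {"tx": -50,"ty": 11.4,"tz": 90,"wx": 0,"wy": 0,"wz": 0,"fingers": 1}
    - {"tx": -50,"ty": 11.4,"tz": 90,"wx": 0,"wy": 0,"wz": 0,"fingers": 1}

```text
clock: 3.02
position: [0.5437, -0.2472, 0.1403]
ee_rot: [2.253, 2.19, 0.001]
wrist_force: [0.2, 0.4, 0.3]
finger_gap: 0.0004
```

```bash
python3 - <<'E'
from h import *
from rig import arm
f=arm.grab_frame("scene")
crop(f,235,180,66,50,6,"pics/s4.png")
s,p,R=pose();print(p,s["wrist_force"]);print(delta(p,R,(.5428,-.248,.1125),yawrot(-2)))
E
```

```text
[ 0.54390371 -0.24759347  0.14068253] [-0.76566206 -0.33909996  0.84128915]
[-4.400e-01 -1.130e+00  2.818e+01  2.000e-02 -0.000e+00  7.000e-02]
```

View pics/s4.png

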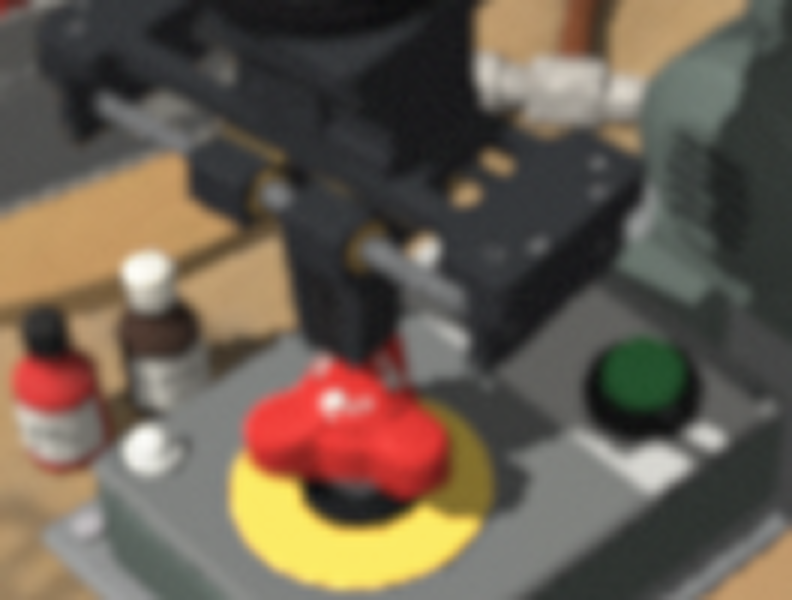

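>>> apply_moves:
  deltas:
    - {"tx": 0,"ty": -1,"tz": 6,"wx": 0,"wy": 0,"wz": 0,"fingers": 1}
    - {"tx": 0,"ty": -1,"tz": 11,"wx": 0,"wy": 0,"wz": 0,"fingers": 1}
    - {"tx": 0,"ty": -1,"tz": 14,"wx": 0,"wy": 0,"wz": 0,"fingers": 1}
    - {"tx": 0,"ty": -1,"tz": 16,"wx": 0,"wy": 0,"wz": 0,"fingers": 1}
    - {"tx": 0,"ty": -1,"tz": 18,"wx": 0,"wy": 0,"wz": 0,"fingers": 1}
    - {"tx": 0,"ty": -1,"tz": 20,"wx": 0,"wy": 0,"wz": 0,"fingers": 1}
    - {"tx": 0,"ty": -1,"tz": 22,"wx": 0,"wy": 0,"wz": 0,"fingers": 1}
    - {"tx": 0,"ty": -1,"tz": 22,"wx": 0,"wy": 0,"wz": 0,"fingers": 1}

```text
clock: 3.73
position: [0.5421, -0.2484, 0.1179]
ee_rot: [-2.255, -2.187, -0.0]
wrist_force: [-0.7, 0.7, 3.0]
finger_gap: 0.0007
```

>>> apply_moves:
  deltas:
    - {"tx": 0,"ty": 0,"tz": 1.5,"wx": 0,"wy": 0,"wz": 0,"fingers": 1}
    - {"tx": 0,"ty": 0,"tz": 3,"wx": 0,"wy": 0,"wz": 0,"fingers": 1}
    - {"tx": 0,"ty": 0,"tz": 3,"wx": 0,"wy": 0,"wz": 0,"fingers": 1}

```text
clock: 3.98
position: [0.5422, -0.2483, 0.1152]
ee_rot: [-2.255, -2.187, -0.001]
wrist_force: [-2.1, 2.3, 7.7]
finger_gap: 0.0008
```

>>> apply_moves:
  deltas:
    - {"tx": 0,"ty": 0,"tz": 1.5,"wx": 0,"wy": 0,"wz": 0,"fingers": 1}
    - {"tx": 0,"ty": 0,"tz": 3,"wx": 0,"wy": 0,"wz": 0,"fingers": 1}
    - {"tx": 0,"ty": 0,"tz": 4,"wx": 0,"wy": 0,"wz": 0,"fingers": 1}
    - {"tx": 0,"ty": 0,"tz": 4,"wx": 0,"wy": 0,"wz": 0,"fingers": 1}

```text
clock: 4.32
position: [0.5424, -0.2485, 0.112]
ee_rot: [2.255, 2.187, 0.002]
wrist_force: [-4.3, 3.5, 15.9]
finger_gap: 0.0006
```

```bash
python3 - <<'E'
from h import *
s,p,R=pose();print(p,s["wrist_force"],s["moment"],s["clock"])
E
```

```text
[ 0.54243768 -0.24846796  0.1119735 ] [-4.34152121  3.45188793 15.90321846] [0.56473062 0.91401555 0.02042221] 4.3167
```

>>> apply_moves:
  deltas:
    - {"tx": 0,"ty": 0,"tz": -3,"wx": 0,"wy": 0,"wz": 0,"fingers": 1}
    - {"tx": 0,"ty": 0,"tz": -7,"wx": 0,"wy": 0,"wz": 0,"fingers": 1}
    - {"tx": 0,"ty": 0,"tz": -15,"wx": 0,"wy": 0,"wz": 0,"fingers": 1}
    - {"tx": 0,"ty": 0,"tz": -30,"wx": 0,"wy": 0,"wz": 0,"fingers": 1}
    - {"tx": 0,"ty": 0,"tz": -40,"wx": 0,"wy": 0,"wz": 0,"fingers": 1}
    - {"tx": 0,"ty": 0,"tz": -40,"wx": 0,"wy": 0,"wz": 0,"fingers": 1}

```text
clock: 4.82
position: [0.5434, -0.2492, 0.1529]
ee_rot: [2.253, 2.185, 0.002]
wrist_force: [0.9, -1.0, 0.1]
finger_gap: 0.0005
```

```bash
python3 - <<'E'
from h import *
from rig import arm
f=arm.grab_frame("scene")
crop(f,235,180,66,50,6,"pics/s5.png")
f=arm.grab_frame("top")
crop(f,260,190,60,45,6,"pics/t5.png")
s,p,R=pose();print(p,s["wrist_force"],s["joints"].round(2))
d=pickle.load(open("f0.pkl","rb"))
E
```

```text
[ 0.54235614 -0.24838963  0.15093456] [-0.63751345 -0.49560569 -0.02328261] [-0.03  0.6   0.53  1.78 -0.39  0.86  0.65]
```

View pics/s5.png

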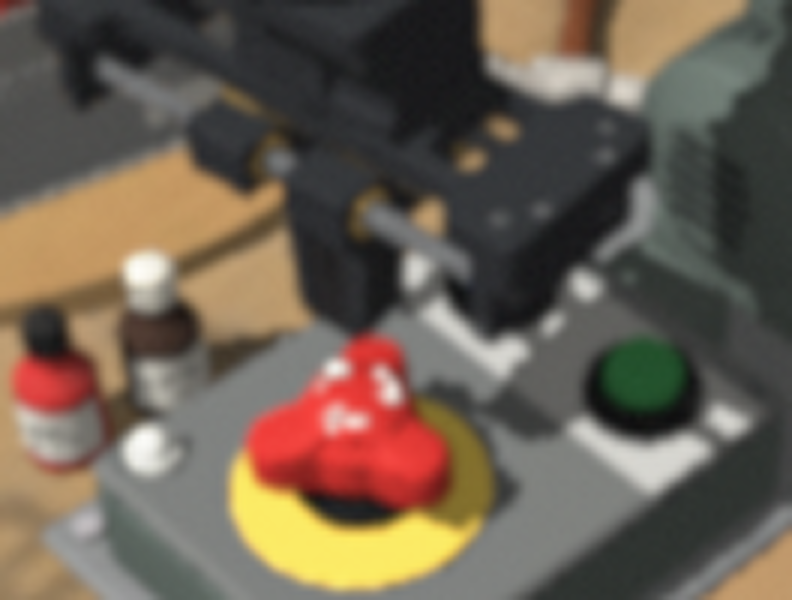

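View pics/t5.png

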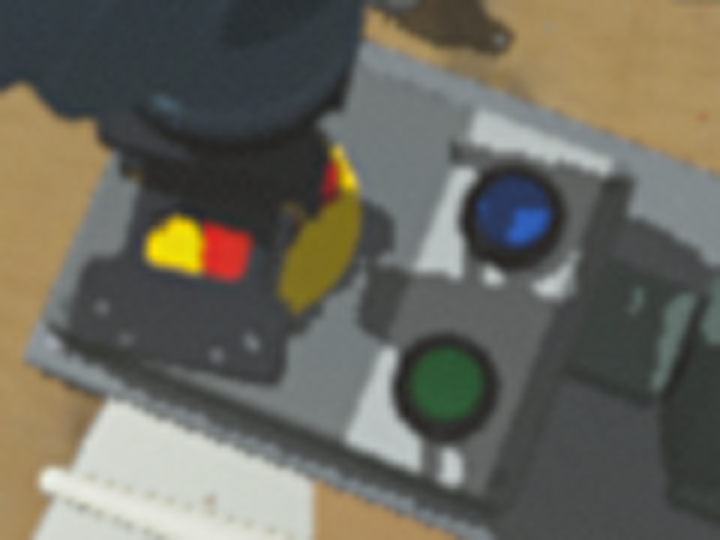

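```bash
cat >> h.py <<'E'
C=np.array([.5428,-.248])
def tw(th,gap,z,r=35.,half=21.):
    a=np.radians(178)-th;u=np.array([np.cos(a),np.sin(a)]);t=np.array([u[1],-u[0]])
    return np.r_[C+(r*u-(half+gap)*t)/1000,z],yawrot(-2-np.degrees(th))
E
python3 - <<'E'
from h import *
s,p,R=pose();print(p)
print(delta(p,R,*tw(0,7,.150)),delta(p,R,*tw(0,7,.09)))
E
```

```text
[ 0.54235614 -0.24838963  0.15093456]
[-2.743e+01 -3.470e+01  9.100e-01  1.000e-02  0.000e+00  5.000e-02] [-2.742e+01 -3.475e+01  6.091e+01  1.000e-02  0.000e+00  5.000e-02]
```

>>> apply_moves:
  deltas:
    - {"tx": -14,"ty": -17,"tz": 0,"wx": 0,"wy": 0,"wz": 0,"fingers": 1}
    - {"tx": -27.5,"ty": -35,"tz": 0,"wx": 0,"wy": 0,"wz": 0,"fingers": 1}
    - {"tx": -27.5,"ty": -35,"tz": 0,"wx": 0,"wy": 0,"wz": 0,"fingers": 1}
    - {"tx": -27.5,"ty": -35,"tz": 15,"wx": 0,"wy": 0,"wz": 0,"fingers": 1}
    - {"tx": -27.5,"ty": -35,"tz": 30,"wx": 0,"wy": 0,"wz": 0,"fingers": 1}
    - {"tx": -27.5,"ty": -35,"tz": 30,"wx": 0,"wy": 0,"wz": 0,"fingers": 1}

```text
clock: 5.42
position: [0.5047, -0.2734, 0.1179]
ee_rot: [-2.251, -2.184, 0.002]
wrist_force: [-0.8, 0.7, -0.6]
finger_gap: 0.0006
```

```bash
python3 - <<'E'
from h import *
from rig import arm
f=arm.grab_frame("scene")
crop(f,235,180,66,50,6,"pics/s6.png")
f=arm.grab_frame("wrist")
cv2.imwrite("pics/w6.png",f["pixels"][:,:,::-1])
s,p,R=pose();print(p,s["wrist_force"],s["joints"].round(2))
print(delta(p,R,*tw(0,7,.09)))
E
```

```text
[ 0.50591075 -0.27437291  0.12012147] [-0.90753231 -0.7954112   0.30522648] [ 0.05  0.62  0.51  1.85 -0.41  0.78  0.74]
[-3.800e-01  1.000e+00  3.012e+01 -2.000e-02 -1.000e-02  5.000e-02]
```

View pics/s6.png

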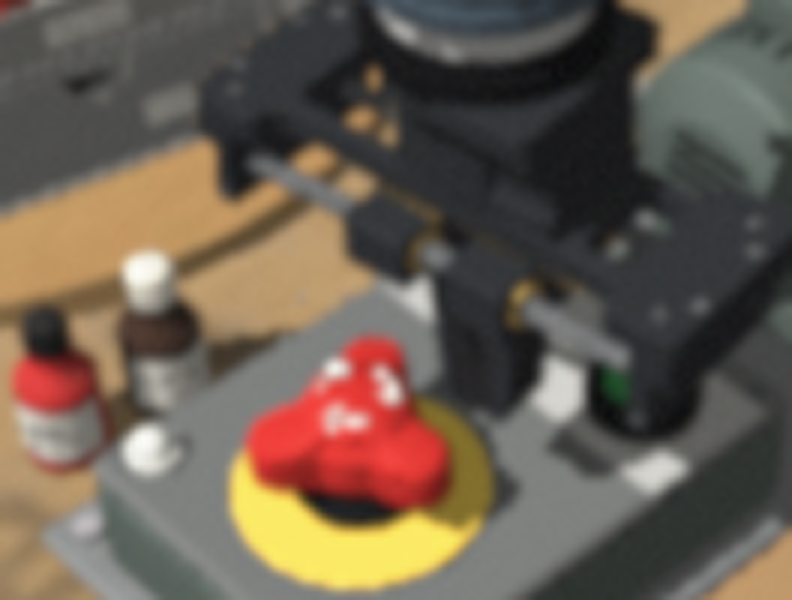

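View pics/w6.png

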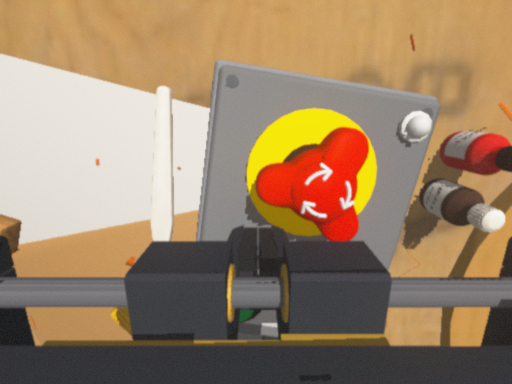

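>>> apply_moves:
  deltas:
    - {"tx": 0,"ty": 1,"tz": 10,"wx": 0,"wy": 0,"wz": 0,"fingers": 1}
    - {"tx": 0,"ty": 1,"tz": 20,"wx": 0,"wy": 0,"wz": 0,"fingers": 1}
    - {"tx": 0,"ty": 1,"tz": 28,"wx": 0,"wy": 0,"wz": 0,"fingers": 1}
    - {"tx": 0,"ty": 1,"tz": 29,"wx": 0,"wy": 0,"wz": 0,"fingers": 1}
    - {"tx": 0,"ty": 1,"tz": 29,"wx": 0,"wy": 0,"wz": 0,"fingers": 1}

```text
clock: 5.93
position: [0.5068, -0.2746, 0.0909]
ee_rot: [-2.254, -2.186, 0.001]
wrist_force: [-0.1, 0.1, 1.6]
finger_gap: 0.0005
```

```bash
python3 - <<'E'
from h import *
from rig import arm
f=arm.grab_frame("wrist")
crop(f,280,200,100,75,4,"pics/w7.png")
s,p,R=pose();print(p,s["wrist_force"],s["joints"].round(2))
for th,g in [(0,3),(0,0),(.1,0),(.2,0),(.3,0),(.4,0),(.5,0),(.6,0),(.7,0),(.8,0),(.9,0)]:print(th,g,delta(p,R,*tw(th,g,.09)))
E
```

```text
[ 0.5070816  -0.27484937  0.09149289] [-0.04138579  0.223879    0.87992871] [ 0.07  0.66  0.48  1.86 -0.44  0.73  0.76]
0 3 [ 4.08 -0.22  1.49 -0.01 -0.    0.05]
0 0 [ 7.08 -0.21  1.49 -0.01 -0.    0.05]
0.1 0 [ 1.069e+01 -2.110e+00  1.500e+00 -1.000e-02 -0.000e+00  1.200e+00]
0.2 0 [ 1.447e+01 -3.650e+00  1.500e+00 -1.000e-02 -0.000e+00  2.340e+00]
0.3 0 [ 1.838e+01 -4.800e+00  1.500e+00 -1.000e-02 -0.000e+00  3.490e+00]
0.4 0 [ 2.239e+01 -5.560e+00  1.500e+00 -1.000e-02  0.000e+00  4.630e+00]
0.5 0 [ 2.646e+01 -5.910e+00  1.500e+00 -1.000e-02  0.000e+00  5.780e+00]
0.6 0 [ 3.054e+01 -5.850e+00  1.500e+00 -1.000e-02  0.000e+00  6.930e+00]
0.7 0 [ 3.459e+01 -5.380e+00  1.500e+00 -1.000e-02  0.000e+00  8.070e+00]
0.8 0 [ 3.858e+01 -4.520e+00  1.500e+00 -1.000e-02  0.000e+00  9.220e+00]
0.9 0 [ 4.246e+01 -3.260e+00  1.500e+00 -1.000e-02  0.000e+00  1.036e+01]
```

View pics/w7.png

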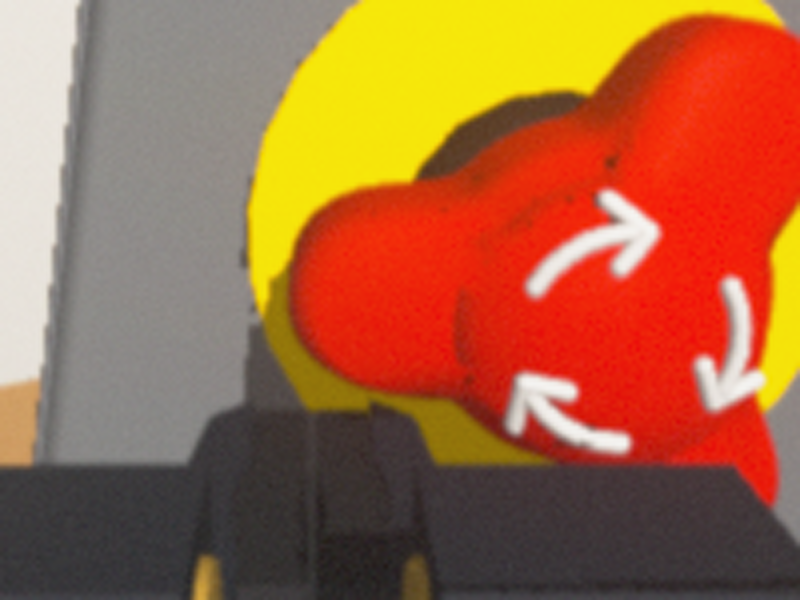

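```bash
python3 - <<'E'
from h import *
s,p,R=pose();print(p,s["wrist_force"])
for th,g in [(0,4),(0,2),(0,0),(.1,0),(.2,0),(.3,0),(.4,0)]:print(th,g,delta(p,R,*tw(th,g,.09,31.5)))
E
```

```text
[ 0.5070816  -0.27484937  0.09149289] [-0.04138579  0.223879    0.87992871]
0 4 [ 3.06  3.27  1.49 -0.01 -0.    0.05]
0 2 [ 5.06  3.28  1.49 -0.01 -0.    0.05]
0 0 [ 7.06  3.29  1.49 -0.01 -0.    0.05]
0.1 0 [ 1.032e+01  1.370e+00  1.490e+00 -1.000e-02 -0.000e+00  1.200e+00]
0.2 0 [ 1.376e+01 -2.200e-01  1.490e+00 -1.000e-02 -0.000e+00  2.340e+00]
0.3 0 [ 1.733e+01 -1.460e+00  1.500e+00 -1.000e-02 -0.000e+00  3.490e+00]
0.4 0 [ 2.101e+01 -2.340e+00  1.500e+00 -1.000e-02  0.000e+00  4.630e+00]
```

>>> apply_moves:
  deltas:
    - {"tx": 0,"ty": 3.3,"tz": 1,"wx": 0,"wy": 0,"wz": 0,"fingers": 1}
    - {"tx": 3,"ty": 3.3,"tz": 1,"wx": 0,"wy": 0,"wz": 0,"fingers": 1}
    - {"tx": 5,"ty": 3.3,"tz": 1,"wx": 0,"wy": 0,"wz": 0,"fingers": 1}
    - {"tx": 7,"ty": 3.3,"tz": 1,"wx": 0,"wy": 0,"wz": 0,"fingers": 1}
    - {"tx": 8.7,"ty": 2.3,"tz": 1,"wx": 0,"wy": 0,"wz": 0.6,"fingers": 1}
    - {"tx": 10.3,"ty": 1.4,"tz": 1,"wx": 0,"wy": 0,"wz": 1.2,"fingers": 1}
    - {"tx": 12,"ty": 0.6,"tz": 1,"wx": 0,"wy": 0,"wz": 1.8,"fingers": 1}
    - {"tx": 13.8,"ty": -0.2,"tz": 1,"wx": 0,"wy": 0,"wz": 2.3,"fingers": 1}

```text
clock: 6.65
position: [0.5075, -0.2623, 0.0911]
ee_rot: [2.464, 1.945, -0.001]
wrist_force: [-0.6, -3.1, 0.1]
finger_gap: 0.0004
```

```bash
python3 - <<'E'
from h import *
from rig import arm
f=arm.grab_frame("wrist")
crop(f,280,200,100,75,4,"pics/w8.png")
s,p,R=pose();print(p,s["wrist_force"],s["moment"],s["joints"].round(2))
for th,g in [(.2,0),(.3,0),(.4,0),(.5,0),(.6,0),(.7,0),(.8,0),(.9,0)]:print(th,g,delta(p,R,*tw(th,g,.09,31.5)))
E
```

```text
[ 0.50725657 -0.26149719  0.09106138] [-1.5963636  -1.20784188  2.54100338] [-0.32847875  0.41217911  0.04079407] [ 0.01  0.67  0.53  1.88 -0.49  0.73  0.58]
0.2 0 [ 0.4  -0.08  1.06  0.01  0.01 -0.02]
0.3 0 [ 3.65 -2.02  1.06  0.01  0.01  1.13]
0.4 0 [ 7.07 -3.63  1.05  0.01  0.01  2.28]
0.5 0 [ 1.064e+01 -4.890e+00  1.050e+00  1.000e-02  1.000e-02  3.420e+00]
0.6 0 [ 1.432e+01 -5.790e+00  1.040e+00  1.000e-02  1.000e-02  4.570e+00]
0.7 0 [ 1.806e+01 -6.310e+00  1.040e+00  1.000e-02  1.000e-02  5.710e+00]
0.8 0 [ 2.185e+01 -6.460e+00  1.030e+00  1.000e-02  1.000e-02  6.860e+00]
0.9 0 [ 2.562e+01 -6.230e+00  1.030e+00  1.000e-02  1.000e-02  8.010e+00]
```

View pics/w8.png

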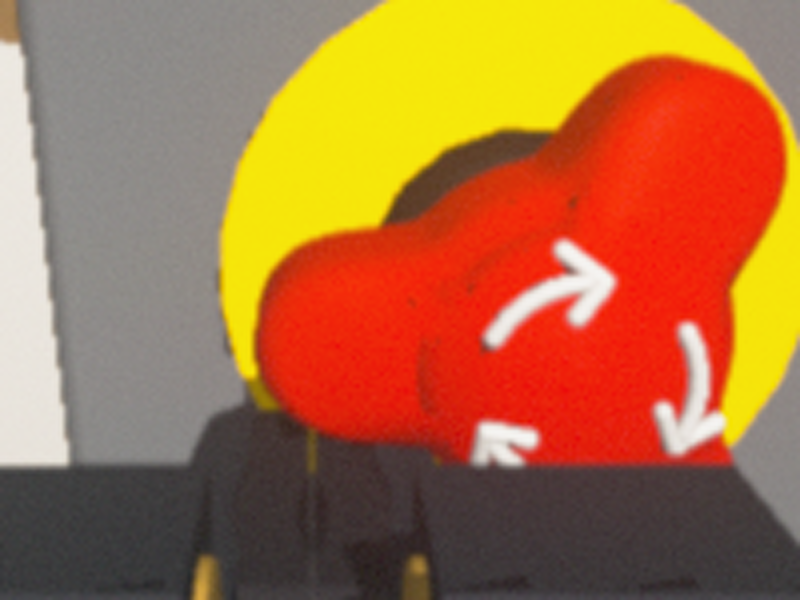

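>>> apply_moves:
  deltas:
    - {"tx": 1.7,"ty": -1.0,"tz": 0.5,"wx": 0,"wy": 0,"wz": 0.6,"fingers": 1}
    - {"tx": 3.6,"ty": -2.0,"tz": 0.5,"wx": 0,"wy": 0,"wz": 1.1,"fingers": 1}
    - {"tx": 5.4,"ty": -2.8,"tz": 0.5,"wx": 0,"wy": 0,"wz": 1.7,"fingers": 1}
    - {"tx": 7.1,"ty": -3.6,"tz": 0.5,"wx": 0,"wy": 0,"wz": 2.3,"fingers": 1}
    - {"tx": 8.9,"ty": -4.3,"tz": 0.5,"wx": 0,"wy": 0,"wz": 2.8,"fingers": 1}
    - {"tx": 10.6,"ty": -4.9,"tz": 0.5,"wx": 0,"wy": 0,"wz": 3.4,"fingers": 1}
    - {"tx": 12.5,"ty": -5.3,"tz": 0.5,"wx": 0,"wy": 0,"wz": 4.0,"fingers": 1}
    - {"tx": 14.3,"ty": -5.8,"tz": 0.5,"wx": 0,"wy": 0,"wz": 4.6,"fingers": 1}

```text
clock: 7.37
position: [0.5044, -0.2474, 0.0909]
ee_rot: [2.803, 1.415, -0.002]
wrist_force: [-2.8, -4.1, 4.6]
finger_gap: 0.0002
```

```bash
python3 - <<'E'
from h import *
from rig import arm
f=arm.grab_frame("wrist")
crop(f,280,200,100,75,4,"pics/w9.png")
s,p,R=pose();print(p,s["wrist_force"],s["moment"],s["joints"].round(2))
for th,g in [(.6,0),(.7,0),(.8,0),(.9,0),(.95,0)]:print(th,g,delta(p,R,*tw(th,g,.09,31.5)))
E
```

```text
[ 0.50446567 -0.2468044   0.0907621 ] [-3.35497045 -3.20522113  3.4707794 ] [-0.8546921   0.74584412 -0.06060977] [-0.09  0.69  0.64  1.9  -0.59  0.75  0.24]
0.6 0 [ 0.77  0.07  0.76  0.01  0.02 -0.04]
0.7 0 [ 4.02 -1.88  0.76  0.01  0.02  1.11]
0.8 0 [ 7.44 -3.5   0.75  0.01  0.02  2.26]
0.9 0 [ 1.101e+01 -4.760e+00  7.400e-01  1.000e-02  1.000e-02  3.400e+00]
0.95 0 [ 1.283e+01 -5.260e+00  7.400e-01  1.000e-02  1.000e-02  3.970e+00]
```

View pics/w9.png

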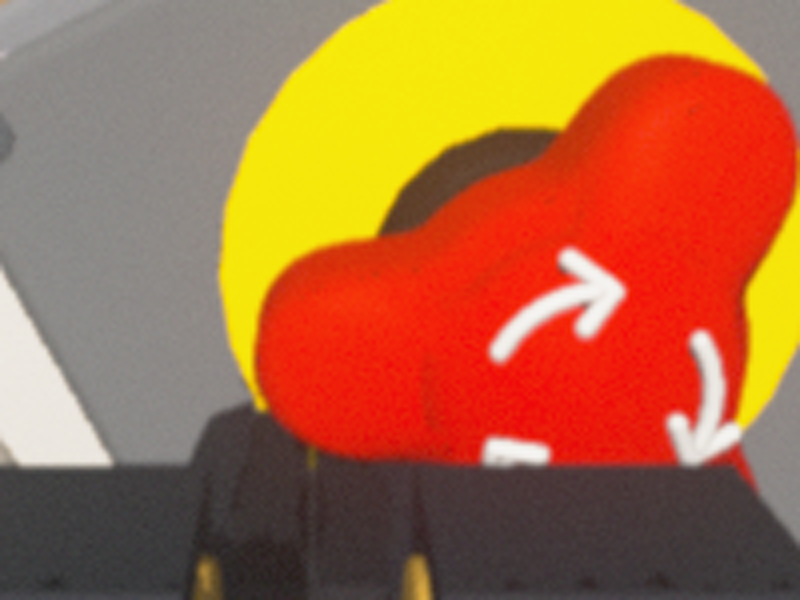

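>>> apply_moves:
  deltas:
    - {"tx": 2,"ty": -1.0,"tz": 0,"wx": 0,"wy": 0,"wz": 0.6,"fingers": 1}
    - {"tx": 4,"ty": -1.9,"tz": 0,"wx": 0,"wy": 0,"wz": 1.1,"fingers": 1}
    - {"tx": 5.7,"ty": -2.7,"tz": 0,"wx": 0,"wy": 0,"wz": 1.7,"fingers": 1}
    - {"tx": 7.4,"ty": -3.5,"tz": 0,"wx": 0,"wy": 0,"wz": 2.3,"fingers": 1}
    - {"tx": 9,"ty": -4.1,"tz": 0,"wx": 0,"wy": 0,"wz": 2.8,"fingers": 1}
    - {"tx": 9,"ty": -4.1,"tz": 0,"wx": 0,"wy": 0,"wz": 2.8,"fingers": 1}

```text
clock: 7.92
position: [0.5059, -0.2373, 0.0905]
ee_rot: [2.954, 1.066, -0.003]
wrist_force: [-4.7, -4.8, 4.9]
finger_gap: 0.0003
```

```bash
python3 - <<'E'
from h import *
from rig import arm
f=arm.grab_frame("scene")
crop(f,235,180,66,50,6,"pics/s10.png")
s,p,R=pose();print(p,s["wrist_force"],s["moment"],s["joints"].round(2))
for th,g in [(.8,0),(.6,0),(.4,0),(.2,0),(.1,0),(0,0)]:print(th,g,delta(p,R,*tw(th,g,.09,31.5)))
E
```

```text
[ 0.50587613 -0.23756396  0.09057297] [-4.88176549 -4.34553177  4.29949355] [-0.94772887  1.05384469 -0.08529536] [-0.15  0.7   0.7   1.91 -0.64  0.76  0.04]
0.8 0 [-0.59  1.05  0.57  0.01  0.03 -0.48]
0.6 0 [-6.23  6.09  0.59  0.    0.03 -2.77]
0.4 0 [-10.75  12.14   0.6    0.     0.03  -5.06]
0.2 0 [-13.97  18.98   0.62  -0.     0.03  -7.35]
0.1 0 [-15.06  22.61   0.62  -0.     0.03  -8.5 ]
0 0 [-15.78  26.32   0.62  -0.     0.03  -9.65]
```

View pics/s10.png

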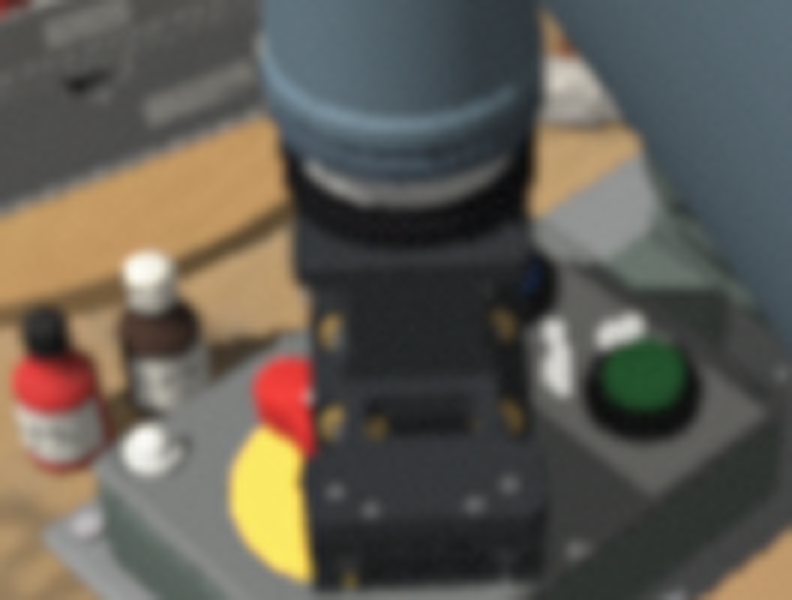

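>>> apply_moves:
  deltas:
    - {"tx": -3,"ty": 3.2,"tz": 0,"wx": 0,"wy": 0,"wz": -1.4,"fingers": 1}
    - {"tx": -6.2,"ty": 6,"tz": 0,"wx": 0,"wy": 0,"wz": -2.8,"fingers": 1}
    - {"tx": -8.7,"ty": 9,"tz": 0,"wx": 0,"wy": 0,"wz": -4,"fingers": 1}
    - {"tx": -10.8,"ty": 12,"tz": 0,"wx": 0,"wy": 0,"wz": -5.1,"fingers": 1}
    - {"tx": -12.5,"ty": 15.5,"tz": 0,"wx": 0,"wy": 0,"wz": -6.2,"fingers": 1}
    - {"tx": -14,"ty": 19,"tz": 0,"wx": 0,"wy": 0,"wz": -7.4,"fingers": 1}
    - {"tx": -15,"ty": 22.6,"tz": 0,"wx": 0,"wy": 0,"wz": -8.5,"fingers": 1}
    - {"tx": -15.8,"ty": 26.3,"tz": 0,"wx": 0,"wy": 0,"wz": -9.6,"fingers": 1}

```text
clock: 8.63
position: [0.5107, -0.2683, 0.0908]
ee_rot: [2.258, 2.183, -0.003]
wrist_force: [-3.9, -4.1, 3.6]
finger_gap: 0.0002
```

```bash
python3 - <<'E'
from h import *
s,p,R=pose();print(p,s["wrist_force"],s["joints"].round(2))
for th,g in [(0,0),(0,8)]:print(th,g,delta(p,R,*tw(th,g,.09,31.5)))
E
```

```text
[ 0.51071213 -0.26827197  0.09080364] [-3.8556979  -4.10332269  3.6114862 ] [ 0.05  0.66  0.48  1.86 -0.44  0.73  0.75]
0 0 [ 0.38 -0.14  0.8  -0.01  0.02  0.01]
0 8 [-7.62 -0.15  0.82 -0.01  0.02  0.01]
```

>>> apply_moves:
  deltas:
    - {"tx": -3,"ty": -1,"tz": 0,"wx": 0,"wy": 0,"wz": 0,"fingers": 1}
    - {"tx": -8,"ty": -3,"tz": 0,"wx": 0,"wy": 0,"wz": 0,"fingers": 1}
    - {"tx": -10,"ty": -3,"tz": 0,"wx": 0,"wy": 0,"wz": 0,"fingers": 1}
    - {"tx": -10,"ty": -3,"tz": 0,"wx": 0,"wy": 0,"wz": 0,"fingers": 1}

```text
clock: 8.97
position: [0.5084, -0.2763, 0.0901]
ee_rot: [-2.266, -2.176, -0.0]
wrist_force: [0.1, 0.6, -0.2]
finger_gap: 0.0004
```

```bash
python3 - <<'E'
from h import *
from rig import arm
f=arm.grab_frame("wrist")
crop(f,280,200,100,75,4,"pics/w11.png")
f=arm.grab_frame("scene")
crop(f,235,180,66,50,6,"pics/s11.png")
s,p,R=pose();print(p,s["wrist_force"])
E
```

```text
[ 0.50859722 -0.27571877  0.09008214] [-0.60790897  0.60118012  0.20125738]
```

View pics/s11.png

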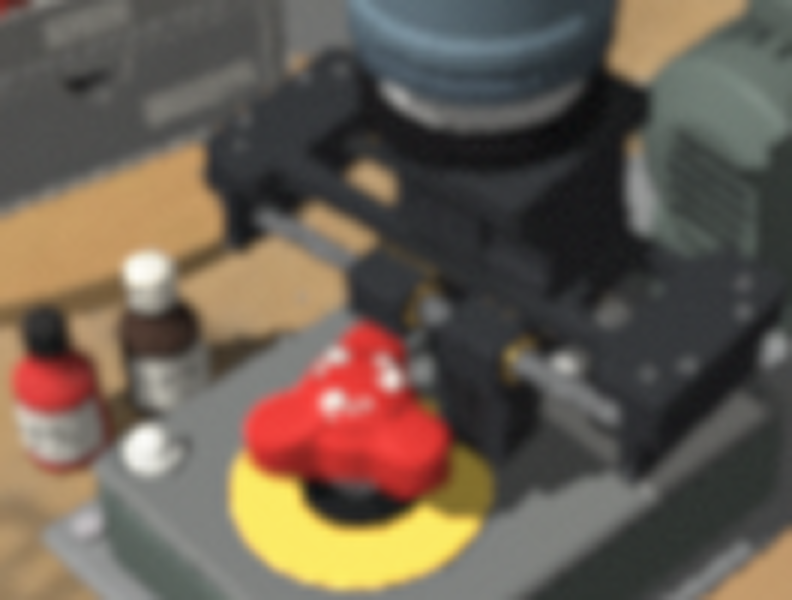

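View pics/w11.png

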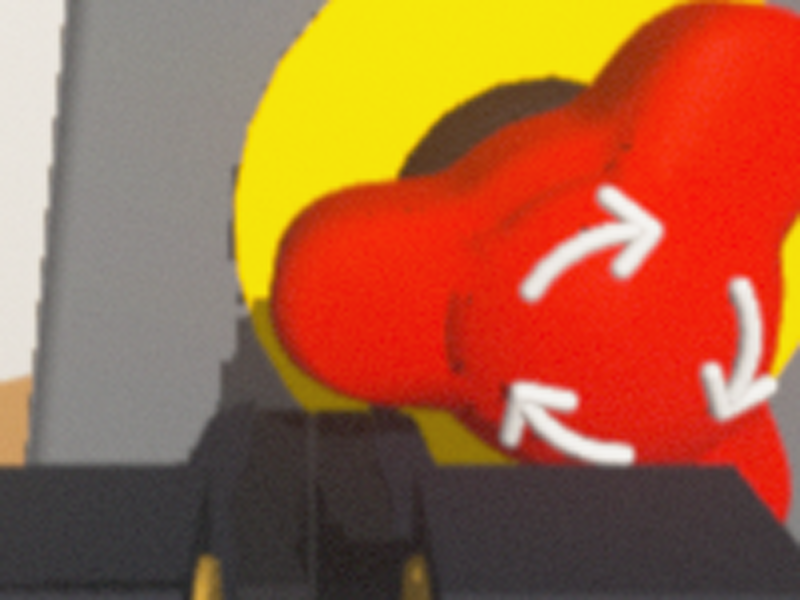

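```bash
python3 - <<'E'
from h import *
d=pickle.load(open("f0.pkl","rb"))
crop(d["scene"],300,155,66,50,6,"pics/sm.png");crop(d["top"],335,205,66,50,6,"pics/tm.png")
E
```

```text
(no output)
```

View pics/sm.png

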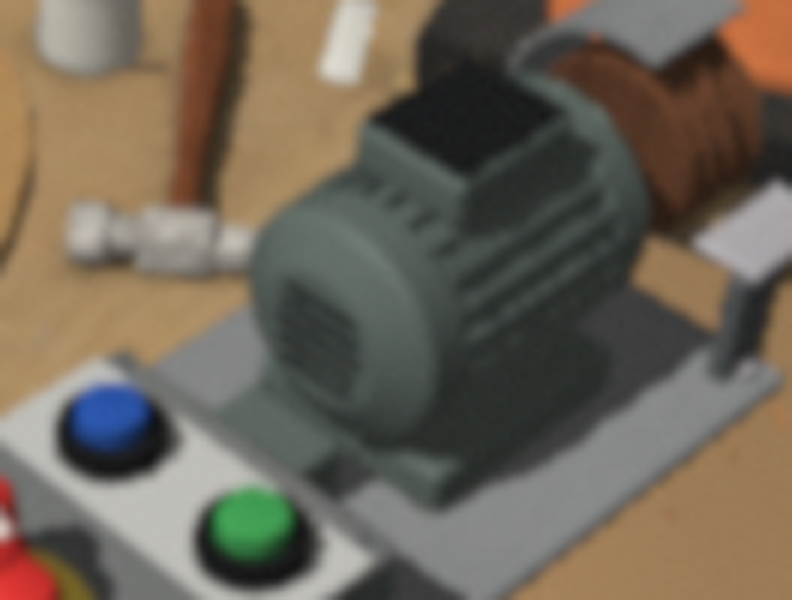

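View pics/tm.png

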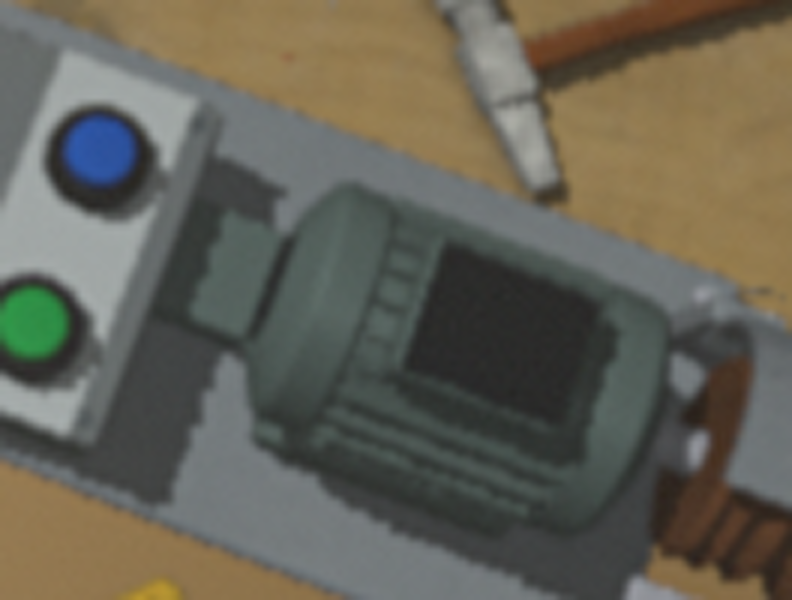

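```bash
python3 - <<'E'
from h import *
s,p,R=pose();print(p)
print(delta(p,R,(.5612,-.3535,.15),yawrot(-11)),delta(p,R,(.5612,-.3535,.10),yawrot(-11)))
E
```

```text
[ 0.50859722 -0.27571877  0.09008214]
[-7.562e+01  5.561e+01 -5.996e+01 -0.000e+00 -1.000e-02  1.750e+00] [-7.565e+01  5.562e+01 -9.960e+00 -0.000e+00 -1.000e-02  1.750e+00]
```

>>> apply_moves:
  deltas:
    - {"tx": -4,"ty": 0,"tz": -5,"wx": 0,"wy": 0,"wz": 0,"fingers": 1}
    - {"tx": -5,"ty": 0,"tz": -25,"wx": 0,"wy": 0,"wz": 0,"fingers": 1}
    - {"tx": -8,"ty": 0,"tz": -55,"wx": 0,"wy": 0,"wz": 0.3,"fingers": 1}
    - {"tx": -30,"ty": 20,"tz": -60,"wx": 0,"wy": 0,"wz": 0.8,"fingers": 1}
    - {"tx": -55,"ty": 40,"tz": -60,"wx": 0,"wy": 0,"wz": 1.3,"fingers": 1}
    - {"tx": -75.6,"ty": 55.6,"tz": -60,"wx": 0,"wy": 0,"wz": 1.75,"fingers": 1}
    - {"tx": -75.6,"ty": 55.6,"tz": -60,"wx": 0,"wy": 0,"wz": 1.75,"fingers": 1}
    - {"tx": -75.6,"ty": 55.6,"tz": -50,"wx": 0,"wy": 0,"wz": 1.75,"fingers": 1}

```text
clock: 9.73
position: [0.5621, -0.3558, 0.1417]
ee_rot: [2.422, 1.996, 0.0]
wrist_force: [0.1, 1.2, 1.5]
finger_gap: 0.0002
```

```bash
python3 - <<'E'
from h import *
from rig import arm
f=arm.grab_frame("scene")
crop(f,250,170,66,50,6,"pics/s12.png")
f=arm.grab_frame("wrist")
cv2.imwrite("pics/w12.png",f["pixels"][:,:,::-1])
f=arm.grab_frame("scene")
s,p,R=pose();print(p,s["wrist_force"],s["joints"].round(2));print(delta(p,R,(.5612,-.3535,.10),yawrot(-11)))
E
```

```text
[ 0.55992306 -0.35214946  0.13881093] [ 0.09409496 -0.18433717  1.06361409] [ 0.13  0.73  0.55  1.6  -0.45  0.94  0.65]
[-1.16e+00  1.62e+00  3.88e+01 -3.00e-02 -2.00e-02  1.00e-02]
```

View pics/s12.png

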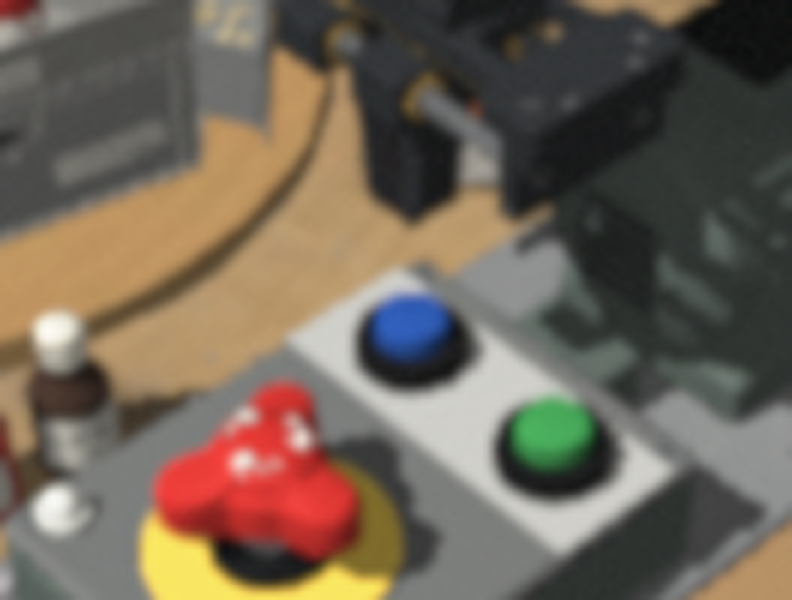

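View pics/w12.png

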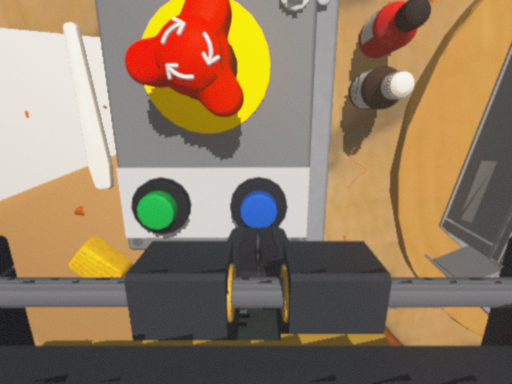

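```bash
python3 - <<'E'
from h import *
from rig import arm
f=arm.grab_frame("wrist")
b=[x for x in blobs(f,(105,120,60),(125,255,255))[1]];print(b)
for x in b:
    if 220<x[1][0]<300: print(onz(f,*x[1],.085))
s,p,R=pose();print(p,s["wrist_force"]);print(delta(p,R,(.5612,-.3535,.085),yawrot(-11)))
E
```

```text
[([241, 192, 38, 38, 1132], [259.1, 210.4])]
[ 0.56016147 -0.35080803  0.085     ]
[ 0.5602648  -0.35242763  0.13944194] [ 0.34426006 -0.47058404  0.71110674]
[-9.600e-01  1.230e+00  5.444e+01 -2.000e-02 -2.000e-02  1.000e-02]
```

>>> apply_moves:
  deltas:
    - {"tx": 0,"ty": 1,"tz": 20,"wx": 0,"wy": 0,"wz": 0,"fingers": 1}
    - {"tx": 0,"ty": 1,"tz": 38,"wx": 0,"wy": 0,"wz": 0,"fingers": 1}
    - {"tx": 0,"ty": 1,"tz": 48,"wx": 0,"wy": 0,"wz": 0,"fingers": 1}
    - {"tx": 0,"ty": 1,"tz": 53,"wx": 0,"wy": 0,"wz": 0,"fingers": 1}
    - {"tx": 0,"ty": 1,"tz": 56,"wx": 0,"wy": 0,"wz": 0,"fingers": 1}
    - {"tx": 0,"ty": 1,"tz": 58,"wx": 0,"wy": 0,"wz": 0,"fingers": 1}
    - {"tx": 0,"ty": 1,"tz": 60,"wx": 0,"wy": 0,"wz": 0,"fingers": 1}
    - {"tx": 0,"ty": 1,"tz": 60,"wx": 0,"wy": 0,"wz": 0,"fingers": 1}

```text
clock: 10.6
position: [0.5615, -0.3529, 0.0841]
ee_rot: [-2.421, -1.997, -0.003]
wrist_force: [-11.1, 10.7, 28.3]
finger_gap: 0.0004
```

```bash
python3 - <<'E'
from h import *
s,p,R=pose();print(p,s["wrist_force"],s["moment"])
E
```

```text
[ 0.5614823  -0.35291134  0.08412513] [-11.06545656  10.65501198  28.33162938] [2.26646793 2.53319971 0.06887114]
```

```bash
python3 - <<'E'
from h import *
from rig import arm
f=arm.grab_frame("scene")
crop(f,270,160,66,50,6,"pics/s13.png")
f=arm.grab_frame("wrist")
crop(f,256,200,100,75,4,"pics/w13.png")
s,p,R=pose();print(p,s["wrist_force"])
E
```

```text
[ 0.56148934 -0.35290593  0.08411251] [-10.22003474  12.19768411  29.41031425]
```

View pics/s13.png

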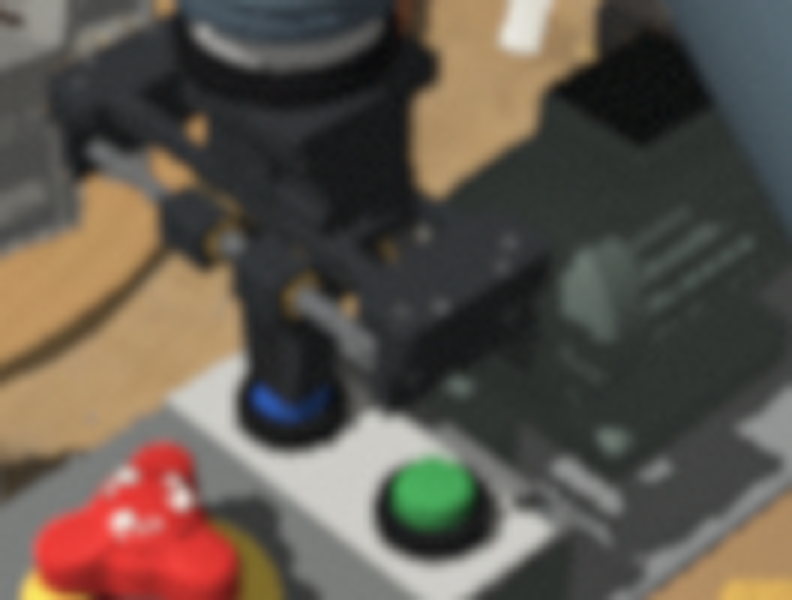

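View pics/w13.png

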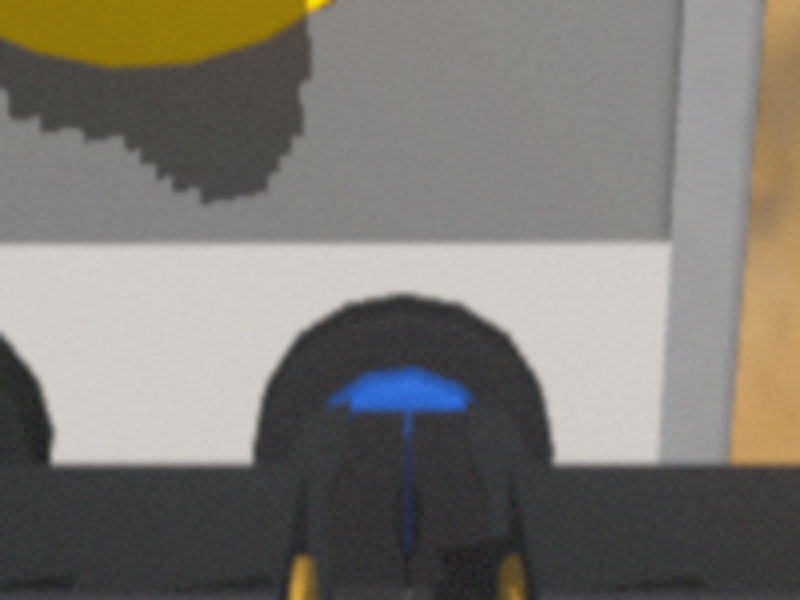

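>>> apply_moves:
  deltas:
    - {"tx": 0,"ty": 0,"tz": -5,"wx": 0,"wy": 0,"wz": 0,"fingers": 1}
    - {"tx": 0,"ty": 0,"tz": -12,"wx": 0,"wy": 0,"wz": 0,"fingers": 1}
    - {"tx": 0,"ty": 0,"tz": -30,"wx": 0,"wy": 0,"wz": 0,"fingers": 1}
    - {"tx": 0,"ty": 0,"tz": -60,"wx": 0,"wy": 0,"wz": 0,"fingers": 1}
    - {"tx": 0,"ty": 0,"tz": -90,"wx": 0,"wy": 0,"wz": 0,"fingers": 1}
    - {"tx": 0,"ty": 0,"tz": -110,"wx": 0,"wy": 0,"wz": 0,"fingers": 1}
    - {"tx": 0,"ty": 0,"tz": -110,"wx": 0,"wy": 0,"wz": 0,"fingers": 1}

```text
clock: 11.28
position: [0.5643, -0.3566, 0.196]
ee_rot: [2.417, 1.993, 0.004]
wrist_force: [-0.2, -0.3, -0.5]
finger_gap: 0.0004
```

```bash
python3 - <<'E'
from h import *
from rig import arm
arm.grab_frame("top")
f=arm.grab_frame("scene")
crop(f,270,160,66,50,6,"pics/s14.png")
d=pickle.load(open("f0.pkl","rb"))["scene"]
for nm,lo,hi in [("blue",(105,120,60),(125,255,255)),("green",(60,120,50),(90,255,255)),("red",(0,180,100),(6,255,255)),("waxetc",(20,100,150),(32,255,255))]:
    for g in (d,f): print(nm,[b for b in blobs(g,lo,hi,40)[1] if 150<b[1][0]<350 and 150<b[1][1]<280])
cv2.imwrite("pics/sc14.png",f["pixels"][:,:,::-1])
s,p,R=pose();print(p,s["wrist_force"],s["joint_velocities"].round(3))
E
```

```text
blue [([245, 170, 15, 10, 115], [251.7, 174.4])]
blue [([245, 170, 15, 11, 119], [251.8, 174.6])]
green [([269, 187, 14, 12, 125], [275.6, 192.3])]
green [([269, 187, 15, 11, 123], [275.7, 192.3])]
red [([211, 185, 33, 28, 436], [227.7, 201.5]), ([173, 190, 9, 8, 49], [176.5, 193.6])]
red [([211, 185, 33, 28, 433], [227.9, 201.7]), ([173, 190, 9, 7, 42], [176.5, 193.5])]
waxetc [([207, 206, 42, 22, 457], [225.3, 219.1]), ([324, 207, 17, 22, 270], [331.4, 218.1])]
waxetc [([207, 206, 42, 22, 466], [225.5, 219.0]), ([323, 207, 18, 22, 303], [331.7, 218.0])]
[ 0.56258432 -0.35463772  0.19146401] [-0.13954804 -0.63188228  0.16762214] [ 0.003  0.034 -0.02   0.029 -0.004 -0.003  0.004]
```

View pics/s14.png

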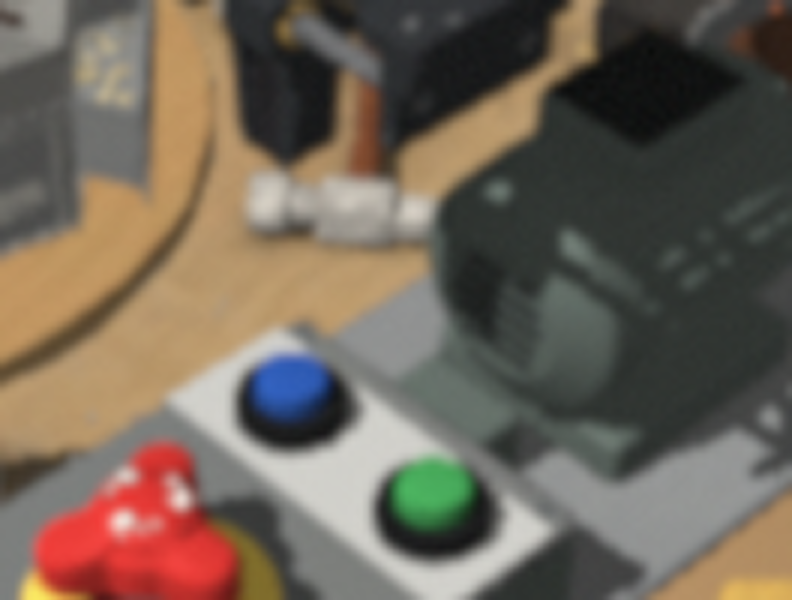

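View pics/sc14.png

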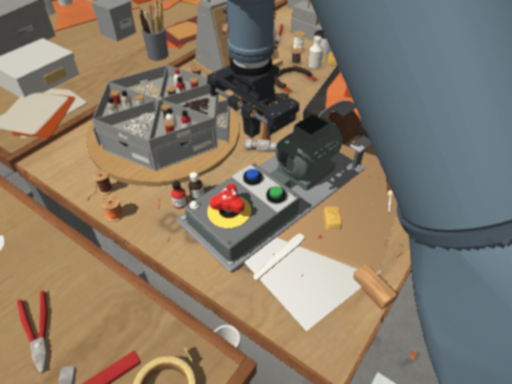

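```bash
python3 - <<'E'
from h import *
s,p,R=pose();print(p);print(delta(p,R,(.5612,-.3525,.093),yawrot(-11)))
E
```

```text
[ 0.56258432 -0.35463772  0.19146401]
[ 1.910e+00 -2.010e+00  9.846e+01  3.000e-02  1.000e-02  0.000e+00]
```

>>> apply_moves:
  deltas:
    - {"tx": 1,"ty": -1,"tz": 30,"wx": 0,"wy": 0,"wz": 0,"fingers": 1}
    - {"tx": 2,"ty": -2,"tz": 60,"wx": 0,"wy": 0,"wz": 0,"fingers": 1}
    - {"tx": 2,"ty": -2,"tz": 82,"wx": 0,"wy": 0,"wz": 0,"fingers": 1}
    - {"tx": 2,"ty": -2,"tz": 92,"wx": 0,"wy": 0,"wz": 0,"fingers": 1}
    - {"tx": 2,"ty": -2,"tz": 97,"wx": 0,"wy": 0,"wz": 0,"fingers": 1}
    - {"tx": 2,"ty": -2,"tz": 98,"wx": 0,"wy": 0,"wz": 0,"fingers": 1}
    - {"tx": 2,"ty": -2,"tz": 98,"wx": 0,"wy": 0,"wz": 0,"fingers": 1}
    - {"tx": 2,"ty": -2,"tz": 98,"wx": 0,"wy": 0,"wz": 0,"fingers": 1}

```text
clock: 12.05
position: [0.5612, -0.3526, 0.0936]
ee_rot: [2.422, 1.997, 0.001]
wrist_force: [0.5, -0.3, 0.1]
finger_gap: 0.0005
```

>>> apply_moves:
  deltas:
    - {"tx": 0,"ty": 0,"tz": 2,"wx": 0,"wy": 0,"wz": 0,"fingers": 1}
    - {"tx": 0,"ty": 0,"tz": 2,"wx": 0,"wy": 0,"wz": 0,"fingers": 1}
    - {"tx": 0,"ty": 0,"tz": 2,"wx": 0,"wy": 0,"wz": 0,"fingers": 1}

```text
clock: 12.3
position: [0.5607, -0.352, 0.0908]
ee_rot: [2.423, 1.998, 0.001]
wrist_force: [-0.7, 0.3, 0.1]
finger_gap: 0.0001
```

>>> apply_moves:
  deltas:
    - {"tx": 0,"ty": 0,"tz": 2,"wx": 0,"wy": 0,"wz": 0,"fingers": 1}
    - {"tx": 0,"ty": 0,"tz": 2,"wx": 0,"wy": 0,"wz": 0,"fingers": 1}
    - {"tx": 0,"ty": 0,"tz": 2,"wx": 0,"wy": 0,"wz": 0,"fingers": 1}

```text
clock: 12.55
position: [0.5608, -0.352, 0.0886]
ee_rot: [2.423, 1.998, 0.001]
wrist_force: [-0.1, 0.8, 2.2]
finger_gap: 0.0008
```

>>> apply_moves:
  deltas:
    - {"tx": 0,"ty": 0,"tz": 2,"wx": 0,"wy": 0,"wz": 0,"fingers": 1}
    - {"tx": 0,"ty": 0,"tz": 2,"wx": 0,"wy": 0,"wz": 0,"fingers": 1}
    - {"tx": 0,"ty": 0,"tz": 2,"wx": 0,"wy": 0,"wz": 0,"fingers": 1}

```text
clock: 12.8
position: [0.5608, -0.3521, 0.0865]
ee_rot: [2.423, 1.998, 0.0]
wrist_force: [1.1, 0.9, 3.7]
finger_gap: 0.0007
```

>>> apply_moves:
  deltas:
    - {"tx": 0,"ty": 0,"tz": 2,"wx": 0,"wy": 0,"wz": 0,"fingers": 1}
    - {"tx": 0,"ty": 0,"tz": 2,"wx": 0,"wy": 0,"wz": 0,"fingers": 1}
    - {"tx": 0,"ty": 0,"tz": 2,"wx": 0,"wy": 0,"wz": 0,"fingers": 1}

```text
clock: 13.05
position: [0.5608, -0.352, 0.0846]
ee_rot: [2.423, 1.998, 0.001]
wrist_force: [0.6, 0.0, 5.7]
finger_gap: 0.0004
```

>>> apply_moves:
  deltas:
    - {"tx": 0,"ty": 0,"tz": -5,"wx": 0,"wy": 0,"wz": 0,"fingers": 1}
    - {"tx": 0,"ty": 0,"tz": -12,"wx": 0,"wy": 0,"wz": 0,"fingers": 1}
    - {"tx": 0,"ty": 0,"tz": -30,"wx": 0,"wy": 0,"wz": 0,"fingers": 1}
    - {"tx": 0,"ty": 0,"tz": -60,"wx": 0,"wy": 0,"wz": 0,"fingers": 1}
    - {"tx": 0,"ty": 0,"tz": -85,"wx": 0,"wy": 0,"wz": 0,"fingers": 1}
    - {"tx": 0,"ty": 0,"tz": -100,"wx": 0,"wy": 0,"wz": 0,"fingers": 1}
    - {"tx": 0,"ty": 0,"tz": -100,"wx": 0,"wy": 0,"wz": 0,"fingers": 1}
    - {"tx": 0,"ty": 0,"tz": -100,"wx": 0,"wy": 0,"wz": 0,"fingers": 1}

```text
clock: 13.72
position: [0.5603, -0.3518, 0.1847]
ee_rot: [2.424, 1.998, 0.001]
wrist_force: [-1.1, 0.7, -0.6]
finger_gap: 0.0005
```

```bash
python3 - <<'E'
from h import *
from rig import arm
f=arm.grab_frame("scene")
for nm,lo,hi in [("blue",(105,120,60),(125,255,255)),("green",(60,120,50),(90,255,255)),("red",(0,180,100),(6,255,255)),("wax",(20,100,150),(32,255,255))]:
    print(nm,[b for b in blobs(f,lo,hi,40)[1] if 150<b[1][0]<350 and 150<b[1][1]<280])
s,p,R=pose();print(p,s["wrist_force"],s["clock"])
print(arm.close_job())
E
```

```text
blue [([245, 170, 15, 11, 121], [251.7, 174.7])]
green [([269, 187, 15, 11, 124], [275.7, 192.2])]
red [([211, 185, 33, 28, 432], [227.8, 201.8]), ([173, 190, 9, 7, 42], [176.6, 193.6])]
wax [([207, 206, 42, 22, 466], [225.5, 219.0]), ([324, 208, 17, 21, 300], [331.7, 217.9])]
[ 0.55988369 -0.35127195  0.18349822] [ 0.39992228  0.18855709 -0.90419217] 13.7667
the job is handed in; nothing more can be done
None
```

The emergency stop check is done and the job is handed in at about 13.8 s of the 67 s allowed. It reported no verdict, so the results below are from my own checks.

- **Red button pushed in:** I pushed it down with the shut fingers to about 16 N, roughly 12 mm deep. A picture after I lifted off showed it staying down on its own.
- **Red button twisted free:** I pushed one lobe clockwise to about 0.8 rad, never pinching, then backed off. The pictures showed the head sprung out and turned back to rest, with its outline as at the start.
- **Blue reset pressed:** I pressed it twice. The first press met about 28 N because the button top was about 5 mm higher than I had measured (z near 0.090 m, not 0.085 m), so it reached the bottom early. The second, slower press rose from about 2 to 5.7 N over about 5 mm of travel, which confirms that it was the button moving and that it went well past the switching point.
- **Last picture:** Red, blue and green were within about 0.3 pixel of their starting positions. The beeswax and the red bottle had not moved. I compared the bone folder and brown bottle by eye only; they looked unchanged. The arm was clear at z = 0.18 m, with no more than about 1 N on the wrist.

The position estimates from the different cameras disagreed by 2–3 mm, which the slack in each push covered.

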